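Strip the pinned clamping jig and unload its die blanks

ROBOT

A 7-joint arm with a two-finger parallel gripper is mounted at the origin on a cart in front of the work surface, level with it; the furniture and walls round the work are solid. World frame = base frame: x ahead of the robot, y to its left, z up, the work surface at z = 0. Lengths are in m, angles in rad, forces in N, time in s.
With the tool pointing down it reaches from about 0.35 to 0.9 m from the base axis. Payload 8.1 kg.
Tool frame: the origin (TCP) lies at the very end of the fingers, on their centre line; the grasp point (between the pads) lies arm.hold_point_z behind it (arm.hold_point_z is the distance from the TCP to the grasp point, in m); z points along the fingers, y is the line along which they close (so a half turn about z gives the same grasp; the last joint's range is limited). The gripper opens to 92 mm and grips with 3 to 60 N. Pads are 19 mm wide; open, the fingers measure 130 mm over their backs; the gripper's body (75 mm by 190 mm) begins 47 mm behind the grasp point.
Start: joints at [-1.445, 0.434, 0.025, 1.573, -0.012, 1.134, -0.075], TCP at [0.142, 0.609, 0.191] pointing down, gripper open.
Joint ranges: [-2.62, 2.62], [-0.44, 2.09], [-1.27, 1.32], [0.08, 2.57], [-1.32, 4.46], [0.12, 2], [-2.74, 2.74]. Speed limits (rad/s): [2.22, 2.22, 3.01, 3.01, 3.14, 3.14, 3.14].

INTERFACE

Orientations are given as a rotation vector (axis times angle).
In Python, from cell import arm, vision, job, cut_out gives the robot as it stands. The module is installed in compiled form; this text tells all that it offers.
- The arm moves only by the tool play_rows, never from a script. Its argument "increments" is text: rows parted by semicolons, each of 5 numbers parted by spaces: the shift along the tool's x, y, z in cm, then the turn about the tool's z in degrees, then the opening, from -1 (shut) to 1 (fully open), so that 0 is half open. A call has 1 to 5 rows; each row shifts and turns the commanded pose from where the row before left it, along the tool's axes as they then stand; what a row does not reach is not made up. A row lasts 1/12 s, in which the tool goes at most 41.7 mm and 7.16 degrees, less where a joint would pass 70% of its speed; a pose out of reach is approached as far as the arm can. A call is refused whole if a number of a shift passes 4.17 or a number of a turn 7.16, either way. A call with a gripper value outside its range is refused whole. The fingers move at their own pace and stop on an object; "grip_force" is the grip in N (left out, the last holds). Time passes only in rows, so rows that do not move let the fingers close. It gives the time, the measured TCP pose, the force, the opening and the grip force at its end, in the units of the state.
- arm.observe(): the state, without advancing time (a new reading comes with each control period).
- vision.get_image(name): name is "scene" or "top" or "wrist"; returns a dict with "frame" (384x512x3 uint8, red, green, blue), "z_map" (384x512 float32, m along the optical axis (not along the pixel's ray), 0 where there is no reading), "mtx" (3x3 intrinsics, pixels), "distortion" ([k1, k2, p1, p2, k3] as OpenCV has them; the pictures are not rectified), "cam_to_world" (4x4, takes a point from camera to world coordinates). Camera axes: x right, y up, looking along -z (the intrinsics and any distortion apply to the point x, -y, -z); pixel columns grow to the right and rows downward; lengths in m; the calibration is good to about 2 mm. A picture is of the moment at which its call begins.
- job.sign_off(): hands the job in; it is judged then, once.
Trained networks look in a picture, given as the dict that the camera call returned (one of the last four; its "shot" number tells which), for a name from the list of things; names that differ only in an ending like _2 or _b are one class to them, and where a whole thing is asked for, a point or a joint stands for the part that bears it (a point fixed in the world has none). Each returns a list of dicts, best first, with "confidence" (0 to 1); they miss things now and then, are a little off and sometimes report something else, mostly with a low value. They report only what shows in the picture. A call takes as long as a camera call.
- cut_out(query, picture): "mask" (384x512 bool, what is visible of it) and "point" ([row, column] in pixels, amid what is visible of it).
The state is a dict: "clock": time; "joints": joint angles; "dq": joint speeds; "joint_efforts": joint torques, N m; "position": TCP position; "ee_rot": TCP orientation; "force": force on the tool from outside, world axes, zero at the start; "ft_torque": the same for the moment, N m; "width": opening from 0.0 (shut) to 1.0 (fully open); "gripper_force": force on a finger pad.
Only numpy, scipy, OpenCV 4.12 (cv2) and the standard library are available. Lean on these libraries where they do the work, as an engineer would, in place of code of your own. Each camera call takes 0.05 s, during which the arm holds its last target. There are 200 camera calls.

TASK

Unload the clamping jig: knock the stuck lock pin out of the castle nut with the drift punch, from the end away from the pin's head, then lay the punch back down on the bench. Nobody knows which hand the nut's thread is, so feel which way it loosens and run it off nearly to its end stop; slide the slotted strap out from under it towards the pull tab, lay the strap flat on the bench or the soldering board, clear of the jig, and put the pin and all the brass blanks in the wooden tray. Do not knock over the jar.

Things in the scene. Friction and masses are not known exactly. Their poses are not given: they have to be found in the camera images.
- jig: Steel clamping jig fixed to the bench: base plate 64 (x) x 176 (y) x 12 mm. Origin under the plate's centre at bench height, z up; stud and nut stand on its z axis. +x is the side where the lock pin's head sticks out and the pin leaves; -x faces roughly to the robot: there lies the strap's pull tab. Heel blocks 36 mm high stand at y = +-79 mm.
- nut_seat (a point): Fixed point of the jig on the nut's axis, 55 mm above the bench: mid-height of the tight nut's plain knurled part, the place to grip (round, 32 mm across, z 49 to 60 mm). Four square teeth rise above it to 72 mm, the stud's end to 76 mm. A 36 mm flange, 3 mm thick, sits under the nut. All but the stud rises with the nut.
- lock_pin: Stuck steel lock pin, 8 mm thick, level along the jig's x, 65 mm above the bench, through the slots between the nut's teeth and the stud. Origin on its axis; plain shank from x = -18 mm (the end to push, 2 mm outside the nut) to +20 mm, square 12 mm head to +25 mm. Pushing it along +x takes 7 to 13 N; after 26 mm it is free and drops behind the jig (+x). While it is in, the nut cannot turn.
- pin_hole (a point): Fixed point of the jig: mouth of the pin's cross hole on the stud's -x side (jig x = -8 mm, z = 65 mm). The hole goes through the 16 mm stud along jig x, 9.6 mm wide and 7 to 8 mm high; a spring detent in its floor grips the pin. In front of it the nut has a 9.6 mm wide slot, open at the top, floor 5 mm below the pin's axis.
- drift: Drift punch lying on the bench: square steel shank 12 x 12 mm, 80 mm long (x = -40 to +40 mm), a 4 mm round striking end behind it, a short cone and a slender nose 5 mm thick in front, tip at x = +90 mm. Origin at the middle of the shank, on the underside: the axis is 6 mm above it. x points to the tip. 90 g.
- nut_a (a joint): Turn of the castle nut on stud_a in rad: 0 tight, grows as it is loosened whichever way that is, 3.0 at its end stop. Rises 2 mm per rad (coarse thread), captive on its stud, running friction about 0.15 N m, stays where left. nut_a and nut_b look alike, but their threads are of contrary hand; which is which is marked nowhere.
- nut_b (a joint): Turn of the castle nut on stud_b in rad: 0 tight, grows as it is loosened whichever way that is, 3.0 at its end stop. Rises 2 mm per rad (coarse thread), captive on its stud, running friction about 0.15 N m, stays where left. nut_a and nut_b look alike, but their threads are of contrary hand; which is which is marked nowhere.
- stud_a: Steel stud 16 mm thick with its nut, 76 mm high. Origin on its axis at bench height, z up. stud_a and stud_b look alike; one of them is fitted in the jig (origin at the jig's origin), the other is the spare on a wooden stand behind the jig and is not needed.
- stud_b: Steel stud 16 mm thick with its nut, 76 mm high. Origin on its axis at bench height, z up. stud_a and stud_b look alike; one of them is fitted in the jig (origin at the jig's origin), the other is the spare on a wooden stand behind the jig and is not needed.
- strap: Aluminium clamp strap 152 (y) x 44 (x) x 10 mm, about 140 g, on the blanks and heel blocks, underside 36 mm above the bench, under the nut's flange. Origin at its underside on the stud's axis, axes as the jig's. A 20 mm wide slot for the stud opens to +x; two lugs 3.5 mm high beside its mouth hold the flange, so it slides out along -x only with the nut up over 3.5 mm; clear after 42 mm.
- strap_tab (a point): Middle of the grip of the strap's pull tab, at strap x = -50 mm, 8 mm above the strap's underside. The tab is 24 mm wide (y = +-12 mm); its raised grip is 16 mm thick and spans x = -37 to -63 mm, with open air below it.
- blank_1: Square brass die blank 20 x 20 x 24 mm tall, 80 g; origin at the centre of its underside, z up. It stands on the jig (underside 12 mm above the bench, at jig x 0, y -57 mm), between two rails 9 mm high and 22.6 mm apart, under the strap. Two to four of the blanks are there; absent ones are None.
- blank_2: Square brass die blank 20 x 20 x 24 mm tall, 80 g; origin at the centre of its underside, z up. It stands on the jig (underside 12 mm above the bench, at jig x 0, y -31 mm), between two rails 9 mm high and 22.6 mm apart, under the strap. Two to four of the blanks are there; absent ones are None.
- blank_3: Square brass die blank 20 x 20 x 24 mm tall, 80 g; origin at the centre of its underside, z up. It stands on the jig (underside 12 mm above the bench, at jig x 0, y +31 mm), between two rails 9 mm high and 22.6 mm apart, under the strap. Two to four of the blanks are there; absent ones are None.
- blank_4: Square brass die blank 20 x 20 x 24 mm tall, 80 g; origin at the centre of its underside, z up. It stands on the jig (underside 12 mm above the bench, at jig x 0, y +57 mm), between two rails 9 mm high and 22.6 mm apart, under the strap. Two to four of the blanks are there; absent ones are None.
- tray: Shallow wooden tray, 110 (x) x 130 (y) x 22 mm high, walls and floor 5 mm, fixed. Origin under its centre at bench height, z up.
- board_spot (a point): Bare place on the soldering board, at the height of its top, 16 mm above the bench: a strip 110 mm wide along the left rear edge (that edge runs from world (0.57, -0.07) to (0.38, 0.11)) is free. Light wooden board, 270 x 285 mm, left in front of the jig; a black block on a tile and a pale brick lie on the rest.
- jar: White plastic jar with a black cap, 53 mm across, 64 mm high, standing loose on the bench behind the work; origin at the centre of its underside, z up. Not part of the job.

How it is judged:
On the way, in this order (a step that is already met when the one before it is completed fails the run):
1. the lock pin is being driven towards its head with the drift punch and has come out at least 10 mm (x of lock_pin in the frame of jig above 0.01 m and contact force between drift and lock_pin above 0.5 N), for 0.02 s.
2. the nut on the jig is loosened by at least 2.3 rad (((horizontal distance between stud_a and jig below 0.03 m and value of joint nut_a above 2.3 rad) or (horizontal distance between stud_b and jig below 0.03 m and value of joint nut_b above 2.3 rad))), for 0.2 s.
3. the strap is off the stud (horizontal distance between strap and jig above 0.06 m), for 0.2 s.
At the end, for the whole second after the job is handed in: Nut loosened 2.2 rad or more; strap flat (0.12 rad, underside below 22 mm), over 90 mm from the stud; punch lying down (below 30 mm, over 60 mm from the stud); pin and every blank within the tray walls, origin below 34 mm; all at rest (((horizontal distance between stud_a and jig below 0.03 m and value of joint nut_a above 2.2 rad) or (horizontal distance between stud_b and jig below 0.03 m and value of joint nut_b above 2.2 rad)) and horizontal distance between strap and jig above 0.09 m and height (world z) of strap below 0.022 m and angle between strap's own z axis and vertical below 0.12 rad and linear speed of each of strap, drift, blank_1, blank_2, blank_3, blank_4, lock_pin below 0.02 m/s and height (world z) of drift below 0.03 m and horizontal distance between drift and jig above 0.06 m and x of blank_1 in the frame of tray between -0.051 and 0.051 m and y of blank_1 in the frame of tray between -0.061 and 0.061 m and height (world z) of each of blank_1, blank_2, blank_3, blank_4, lock_pin below 0.034 m and x of blank_2 in the frame of tray between -0.051 and 0.051 m and y of blank_2 in the frame of tray between -0.061 and 0.061 m and x of blank_3 in the frame of tray between -0.051 and 0.051 m and y of blank_3 in the frame of tray between -0.061 and 0.061 m and x of blank_4 in the frame of tray between -0.051 and 0.051 m and y of blank_4 in the frame of tray between -0.061 and 0.061 m and x of lock_pin in the frame of tray between -0.051 and 0.051 m and y of lock_pin in the frame of tray between -0.061 and 0.061 m); the robot touches nothing.
It fails at once if the jar is knocked over (angle between jar's own z axis and vertical above 0.5 rad).
Of blank_1, blank_2, blank_3, blank_4 only 2 to 4 are there at a start; the rules pass over those that are not, and their reading is None.
At some moment in a run one of drift may be knocked a few centimetres aside while the robot is not near it.
Once in a run the grip may slacken for a moment while it holds something.
It also fails if it takes over 208 s, if anything falls off the work surface, if the arm or the gripper's body presses on something with over 40 N, if the wrist force passes 120 N, or if a joint passes its speed limit or range.

## Working session

There is one attempt and no reset: what is moved stays moved. The work goes in short steps, Python scripts to look and compute and a tool call to move; the robot and the scene stay as the last step left them, time stands still between calls to the robot, and variables do not carry over. Pictures are saved under pics/ and viewed, at most 14 in all, crops included, and the job is handed in when it is done.

Besides the shell and the picture viewer there is one more tool, called as a command line: name --argument value ..., lists and objects as JSON in quotes. play_rows: Moves the arm, as the interface text tells. Its arguments: {"type":"object","properties":{"increments":{"type":"string"},"grip_force":{"type":"number"}},"required":["increments"]}

```bash
mkdir -p pics
cat > h.py <<'E'
import numpy as np, cv2
from cell import arm, vision, job, cut_out
from scipy.spatial.transform import Rotation as R
def shot(n,save=None):
    p=vision.get_image(n)
    if save: cv2.imwrite('pics/'+save+'.png',p['frame'][:,:,::-1])
    return p
def cloud(p):
    h,w=p['z_map'].shape
    v,u=np.mgrid[0:h,0:w]
    uv=np.stack([u,v],-1).reshape(-1,1,2).astype(np.float64)
    n=cv2.undistortPoints(uv,np.array(p['mtx']),np.array(p['distortion'])).reshape(h,w,2)
    z=p['z_map'].astype(float)
    c=np.stack([n[...,0]*z,-n[...,1]*z,-z,np.ones_like(z)],-1)
    W=(c@np.array(p['cam_to_world']).T)[...,:3]
    W[z<=0]=np.nan
    return W
def proj(p,X):
    T=np.linalg.inv(np.array(p['cam_to_world'])); X=np.atleast_2d(X)
    c=X@T[:3,:3].T+T[:3,3]
    q=c*[1,-1,-1]
    return cv2.projectPoints(q,np.zeros(3),np.zeros(3),np.array(p['mtx']),np.array(p['distortion']))[0].reshape(-1,2)
def st():
    s=arm.observe()
    print('t',round(s['clock'],2),'pos',np.round(s['position'],4),'rot',np.round(R.from_rotvec(s['ee_rot']).as_matrix(),3).tolist(),'F',np.round(s['force'],1),'w',round(s['width'],3),'gf',s['gripper_force'],'j',np.round(s['joints'],2))
    return s
E
python3 - <<'E'
from h import *
st(); print(arm.hold_point_z)
for n in ['top','scene']:
    p=shot(n,n+'0'); W=cloud(p); print(n,np.round(p['cam_to_world'],3).tolist(), np.round(p['mtx'],1).tolist())
    for q in ['jig','lock_pin','drift','stud_a','strap','blank_1','tray','jar']:
        for d in cut_out(q,p)[:4]:
            m=d['mask']; X=W[m]; X=X[~np.isnan(X[:,0])]
            print(' ',q,round(d['confidence'],2),d['point'],m.sum(),np.round(np.median(X,0),3) if len(X) else None,np.round(np.percentile(X,[2,98],axis=0),3).tolist() if len(X) else None)
E
```

```text
t 0.0 pos [0.1417 0.6081 0.1902] rot [[-0.974, 0.227, -0.0], [0.227, 0.974, -0.002], [-0.0, -0.002, -1.0]] F [ 0.2  0.8 -0.4] w 0.996 gf 0.0 j [-1.44  0.44  0.02  1.57 -0.01  1.13 -0.08]
0.0188
top [[-0.025, 0.995, -0.1, 0.483], [-0.999, -0.027, -0.017, -0.204], [-0.02, 0.1, 0.995, 1.228], [0.0, 0.0, 0.0, 1.0]] [[409.6, 0.0, 260.3], [0.0, 409.6, 186.2], [0.0, 0.0, 1.0]]
  drift 0.45 [217.0, 163.6] 146 [0.521 0.104 0.01 ] [[0.476, 0.089, 0.002], [0.592, 0.116, 0.015]]
  stud_a 0.61 [134.2, 275.9] 133 [ 0.755 -0.239  0.059] [[0.742, -0.257, 0.001], [0.787, -0.225, 0.075]]
  stud_a 0.48 [178.0, 372.8] 306 [ 0.618 -0.507  0.061] [[0.596, -0.532, 0.008], [0.643, -0.49, 0.068]]
  stud_a 0.39 [208.9, 301.1] 739 [ 0.525 -0.296  0.045] [[0.485, -0.367, 0.041], [0.597, -0.253, 0.053]]
  strap 0.73 [209.1, 300.8] 785 [ 0.526 -0.295  0.045] [[0.485, -0.367, 0.041], [0.597, -0.251, 0.053]]
  strap 0.23 [215.3, 302.2] 307 [ 0.532 -0.31   0.012] [[0.468, -0.385, 0.006], [0.612, -0.232, 0.037]]
  tray 0.65 [161.9, 210.1] 1638 [ 0.678 -0.042  0.005] [[0.617, -0.108, -0.001], [0.735, 0.023, 0.024]]
  
[... 910 characters left out ...]
0.5] 145 [ 0.537 -0.315  0.062] [[0.527, -0.327, 0.048], [0.551, -0.301, 0.077]]
  stud_a 0.63 [179.8, 307.4] 199 [ 0.756 -0.246  0.055] [[0.744, -0.258, -0.002], [0.824, -0.178, 0.076]]
  stud_a 0.22 [258.8, 265.2] 740 [ 0.514 -0.348  0.012] [[0.466, -0.388, -0.002], [0.615, -0.239, 0.048]]
  strap 0.9 [240.5, 255.0] 838 [ 0.519 -0.301  0.046] [[0.483, -0.372, 0.015], [0.605, -0.243, 0.053]]
  tray 0.69 [166.5, 239.7] 1332 [ 0.68  -0.042  0.006] [[0.618, -0.113, -0.0], [0.738, 0.024, 0.023]]
  tray 0.24 [181.6, 304.9] 212 [ 0.756 -0.246  0.052] [[0.744, -0.258, 0.0], [0.792, -0.201, 0.076]]
  jar 0.98 [277.6, 340.2] 627 [ 0.612 -0.524  0.048] [[0.597, -0.542, 0.004], [0.641, -0.497, 0.067]]
```

Run:
```python
import cv2
a=cv2.imread('pics/top0.png');b=cv2.imread('pics/scene0.png')
a=cv2.resize(a[90:290,100:430],None,fx=2.4,fy=2.4,interpolation=3)
cv2.imwrite('pics/top0z.png',a)
cv2.imwrite('pics/scene0z.png',cv2.resize(b[120:320,130:400],None,fx=2.9,fy=2.9,interpolation=3))
```

```text
(no output)
```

View pics/top0z.png

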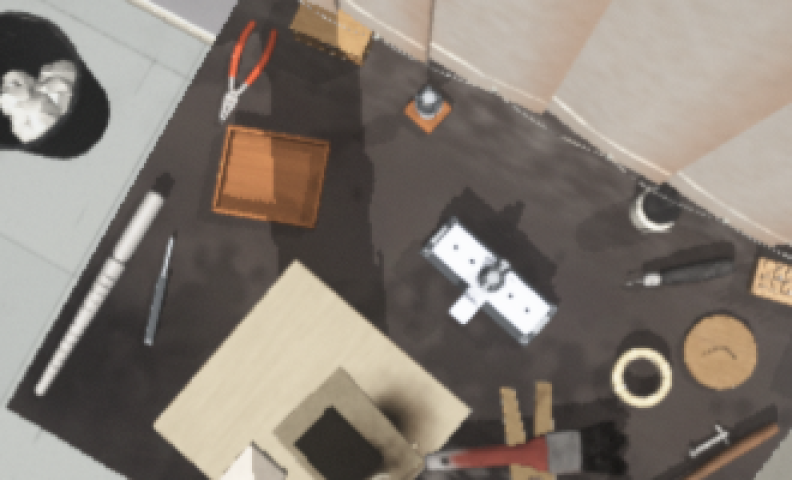

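View pics/scene0z.png

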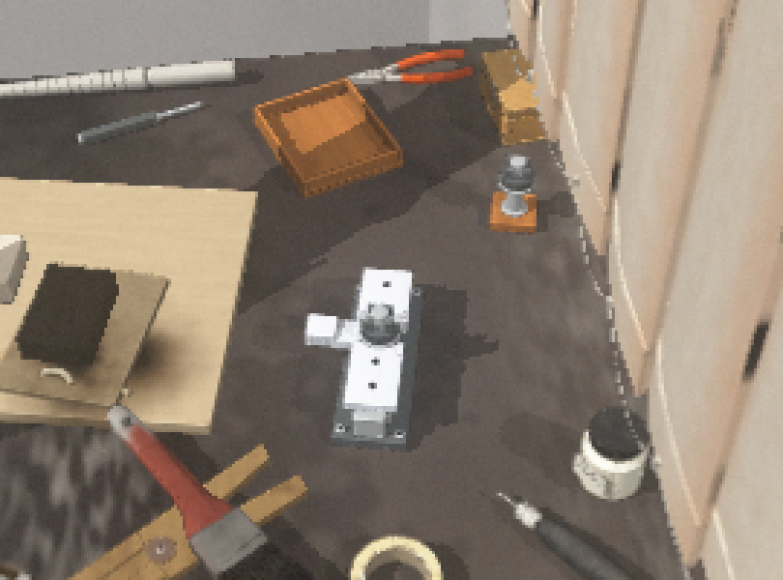

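```bash
cat >> h.py <<'E'
def plan(pos,th=None,step=4.0,ang=7.0):
    """rows to reach pos (world) with tool x axis heading th (deg, mod 180)"""
    s=arm.observe(); M=R.from_rotvec(s['ee_rot']).as_matrix(); h=np.degrees(np.arctan2(M[1,0],M[0,0]))
    d=0 if th is None else -((th-h+90)%180-90)   # turn about tool z (down)
    L=M.T@(np.array(pos)-s['position'])*100
    print('heading',round(h,1),'j7',round(s['joints'][6],2),'shift in present tool axes cm',np.round(L,2),'turn',round(d,1))
    return L,d
E
python3 - <<'E'
from h import *
for n in ['top','scene']:
    p=shot(n); W=cloud(p); m=(W[...,2]>0.041)&(W[...,2]<0.056)&(abs(W[...,0]-.54)<.1)&(abs(W[...,1]+.31)<.1)
    X=W[m]; r=cv2.minAreaRect(X[:,:2].astype(np.float32)*1000); print(n,'strap',m.sum(),r)
    m=(W[...,2]>0.041)&(W[...,2]<0.048)&(abs(W[...,0]-.54)<.1)&(abs(W[...,1]+.31)<.1); X=W[m]
    r=cv2.minAreaRect(X[:,:2].astype(np.float32)*1000); print(n,'strap plate',m.sum(),r)
    m=(W[...,2]>0.053)&(abs(W[...,0]-.54)<.05)&(abs(W[...,1]+.31)<.05); X=W[m]; print(' nut',m.sum(),X.min(0),X.max(0))
    m=(W[...,2]>0.006)&(W[...,2]<0.03)&(W[...,0]>.45)&(W[...,0]<.61)&(abs(W[...,1]-.1)<.03); X=W[m]
    c=X[:,:2].mean(0); u,s,v=np.linalg.svd(X[:,:2]-c); t=(X[:,:2]-c)@v[0]; print(' drift',m.sum(),c,v[0],np.degrees(np.arctan2(v[0,1],v[0,0])),t.min(),t.max(), [ (c+v[0]*k).round(4) for k in (t.min(),t.max())])
    d=cut_out('tray',p)[0]; X=W[d['mask']]; X=X[X[:,2]>.015]; print(' tray',cv2.minAreaRect(X[:,:2].astype(np.float32)*1000))
E
```

```text
top strap 777 ((526.693603515625, -295.1056213378906), (151.69996643066406, 85.06149291992188), 46.05125427246094)
top strap plate 636 ((526.7642211914062, -295.17364501953125), (151.69996643066406, 84.86538696289062), 46.05125427246094)
 nut 128 [ 0.49311081 -0.32906813  0.05304386] [ 0.56264558 -0.26307555  0.07921927]
 drift 158 [0.53304386 0.10604355] [-0.99984165  0.01779555] 178.98033616636457 -0.07620152446187876 0.05977774895898157 [array([0.6092, 0.1047]), array([0.4733, 0.1071])]
 tray ((677.3568725585938, -42.516090393066406), (130.1970672607422, 109.1007308959961), 78.20178985595703)
scene strap 835 ((528.283203125, -295.88702392578125), (155.73056030273438, 85.28826904296875), 46.38536071777344)
scene strap plate 663 ((528.30419921875, -295.9070129394531), (155.73056030273438, 85.23033142089844), 46.38536071777344)
 nut 173 [ 0.4919565  -0.33071263  0.05304726] [ 0.56384543 -0.26669298  0.07685924]
 drift 136 [0.53865879 0.10583368] [-0.99716328 -0.07526875] -175.68333585371113 -0.0721261154225869 0.06354170713120917 [array([0.6106, 0.1113]), array([0.4753, 0.1011])]
 tray ((679.153076171875, -44.786720275878906), (136.5595245361328, 112.882080078125), 79.08170318603516)
```

Run:
```python
from h import *
plan([.50,.105,.2],168)
```

```text
heading 166.9 j7 -0.08 shift in present tool axes cm [-46.32 -40.93  -0.91] turn -1.1
```

play_rows --increments "-2.9 -2.56 -0.1 0 1;-2.9 -2.56 -0.1 0 1;-2.9 -2.56 -0.1 0 1;-2.9 -2.56 -0.1 0 1;-2.9 -2.56 -0.1 0 1"

```text
clock: 1.52
position: [0.2548, 0.4496, 0.1961]
ee_rot: [0.358, 3.121, 0.001]
force: [0.8, 0.1, -0.1]
width: 1.0
gripper_force: 0.0
```

play_rows --increments "-2.9 -2.56 -0.1 0 1;-2.9 -2.56 -0.1 0 1;-2.9 -2.56 -0.1 0 1;-2.9 -2.56 -0.1 0 1;-2.9 -2.56 -0.1 0 1"

```text
clock: 1.93
position: [0.367, 0.292, 0.2013]
ee_rot: [0.358, 3.121, 0.001]
force: [0.4, 0.8, -0.4]
width: 0.996
gripper_force: 0.0
```

play_rows --increments "-2.9 -2.56 0 0 1;-2.9 -2.56 0 0 1;-2.9 -2.56 0 0 1;-2.9 -2.56 0 0 1;-2.9 -2.56 0 -1 1"

```text
clock: 2.35
position: [0.4792, 0.1344, 0.2013]
ee_rot: [0.331, 3.123, 0.001]
force: [0.6, 0.0, -0.2]
width: 1.0
gripper_force: 0.0
```

play_rows --increments "-2.9 -2.56 0 0 1;0 0 0 0 1;0 0 0 0 1"

```text
clock: 2.6
position: [0.5023, 0.1026, 0.201]
ee_rot: [0.339, 3.123, -0.001]
force: [0.1, 0.3, 0.4]
width: 0.998
gripper_force: 0.0
```

Run:
```python
from h import *
st(); p=shot('wrist','w1'); W=cloud(p); print(np.round(p['cam_to_world'],3).tolist(),p['mtx'][0])
for d in cut_out('drift',p)[:3]:
    m=d['mask']; X=W[m]; X=X[~np.isnan(X[:,0])]; print(d['confidence'],d['point'],m.sum(),np.percentile(X,[1,50,99],axis=0).round(4).tolist())
```

```text
t 2.6 pos [0.5023 0.1026 0.201 ] rot [[-0.977, 0.215, 0.001], [0.215, 0.977, -0.001], [-0.001, -0.0, -1.0]] F [0.1 0.3 0.4] w 0.998 gf 0.0 j [-0.58  0.24  0.34  1.85 -0.09  1.06  1.15]
[[0.215, -0.945, -0.247, 0.437], [0.977, 0.208, 0.055, 0.116], [-0.0, -0.253, 0.967, 0.395], [0.0, 0.0, 0.0, 1.0]] [279.3038139    0.         255.45147616]
0.6 [179.5, 260.9] 629 [[0.477, 0.0859, -0.0013], [0.522, 0.1037, 0.0112], [0.6013, 0.1181, 0.0133]]
```

View pics/w1.png

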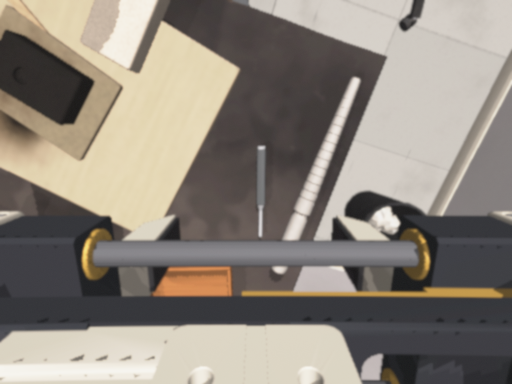

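Run:
```python
from h import *
for n in ['wrist','top','scene']:
    p=shot(n); W=cloud(p)
    for d in cut_out('drift',p)[:1]:
        m=d['mask']; X=W[m]; X=X[(X[:,2]>.004)&(X[:,2]<.02)]
        vx,vy,x0,y0=cv2.fitLine((X[:,:2]*1000).astype(np.float32),cv2.DIST_HUBER,0,.01,.01).ravel()
        a=np.array([vx,vy])*np.sign(vx); c=np.array([x0,y0])/1000; t=(X[:,:2]-c)@a
        print(n,d['confidence'],'heading',np.degrees(np.arctan2(a[1],a[0])),'tail',c+a*t.min(),'tip',c+a*t.max(),t.max()-t.min(),'zmax',np.percentile(X[:,2],90),'shank mid',c+a*(t.min()+.044))
s=plan([0.5,.1,.1],None)
```

```text
wrist 0.62 heading -12.682565 tail [0.47626239 0.11479205] tip [0.60288729 0.08629638] 0.12979163458925913 zmax 0.012482331068564705 shank mid [0.51918885 0.10513188]
top 0.59 heading -11.387312 tail [0.5320828  0.10129093] tip [0.59253848 0.08911486] 0.061669653847878744 zmax 0.01327993762597095 shank mid [0.57521665 0.09260356]
heading 168.0 j7 1.15 shift in present tool axes cm [-0.03 -0.6  10.1 ] turn 0
```

play_rows --increments "-1.07 0.58 3.8 0.7 0;0 0 4 0 0;0 0 4 0 0;0 0 4 0 0;0 0 2.5 0 0" --grip_force 60

```text
clock: 3.42
position: [0.511, 0.1084, 0.0147]
ee_rot: [-0.349, -3.119, 0.002]
force: [-0.2, 0.2, -0.7]
width: 0.686
gripper_force: 0.0
```

play_rows --increments "0 0 1 0 0;0 0 0.5 0 0;0 0 0 0 0"

```text
clock: 3.67
position: [0.5131, 0.1085, 0.0029]
ee_rot: [-0.35, -3.122, 0.0]
force: [0.1, -0.0, 0.9]
width: 0.507
gripper_force: 0.0
```

Run:
```python
from h import *
st(); plan([.514,.106,.003],167.3)
```

```text
t 3.67 pos [0.5131 0.1085 0.0029] rot [[-0.975, 0.221, -0.0], [0.221, 0.975, -0.0], [0.0, -0.0, -1.0]] F [ 0.1 -0.   0.9] w 0.507 gf 0.0 j [-0.5   0.52  0.26  2.03 -0.22  0.62  1.26]
heading 167.2 j7 1.26 shift in present tool axes cm [-0.15 -0.23 -0.01] turn -0.1
```

play_rows --increments "-0.15 -0.23 0 0 0;0 0 0 0 -1;0 0 0 0 -1;0 0 0 0 -1;0 0 0 0 -1"

```text
clock: 4.08
position: [0.5144, 0.106, 0.0037]
ee_rot: [0.35, 3.121, 0.001]
force: [-0.4, -0.5, 0.3]
width: 0.258
gripper_force: 0.0
```

play_rows --increments "0 0 0 0 -1;0 0 0 0 -1;0 0 -1 0 -1;0 0 -3 0 -1;0 0 -4 0 -1"

```text
clock: 4.5
position: [0.5117, 0.1051, 0.0822]
ee_rot: [-0.35, -3.117, 0.004]
force: [1.6, 0.8, 0.1]
width: 0.006
gripper_force: 0.0
```

play_rows --increments "0 0 -4 0 -1;0 0 -1 0 -1;0 0 0 0 -1;0 0 0 0 -1"

```text
clock: 4.83
position: [0.5142, 0.106, 0.1338]
ee_rot: [0.35, 3.12, 0.002]
force: [-0.5, -0.6, -0.3]
width: 0.0
gripper_force: 0.0
```

Run:
```python
from h import *
s=st()
for n in ['wrist','top','scene']:
    p=shot(n,n+'2'); W=cloud(p)
    for d in cut_out('drift',p)[:1]:
        m=d['mask']; X=W[m]; X=X[(X[:,2]>.05)]
        vx,vy,vz,x0,y0,z0=cv2.fitLine((X*1000).astype(np.float32),cv2.DIST_HUBER,0,.01,.01).ravel()
        a=np.array([vx,vy,vz])*np.sign(vx); c=np.array([x0,y0,z0])/1000; t=(X-c)@a
        print(n,d['confidence'],len(X),'heading',np.degrees(np.arctan2(a[1],a[0])),'pitch',np.degrees(np.arcsin(a[2])),'tail',c+a*t.min(),'tip',c+a*t.max(),t.max()-t.min())
    print(np.round(proj(p,s['position']),0))
```

```text
t 4.83 pos [0.5142 0.106  0.1338] rot [[-0.975, 0.222, 0.002], [0.222, 0.975, 0.001], [-0.001, 0.001, -1.0]] F [-0.5 -0.6 -0.3] w 0.0 gf 0.0 j [-0.56  0.34  0.33  1.91 -0.14  0.91  1.19]Traceback (most recent call last):
  File "<stdin>", line 7, in <module>
cv2.error: OpenCV(4.12.0) /io/opencv/modules/imgproc/src/linefit.cpp:102: error: (-215:Assertion failed) count > 0 in function 'fitLine3D_wods'
```

play_rows --increments "0 0 0 0 -0.3;0 0 0 0 -0.3;0 0 0 0 -0.3;0 0 0 0 -0.3;0 0 0 0 -0.3"

```text
clock: 5.35
position: [0.5138, 0.1057, 0.1326]
ee_rot: [-0.351, -3.121, 0.001]
force: [-0.2, 0.1, -0.1]
width: 0.316
gripper_force: 0.0
```

```bash
cat >> h.py <<'E'
def drift(zmin=.004,zmax=.02,names=('wrist',)):
    for n in names:
        p=shot(n,'last_'+n); W=cloud(p)
        for d in cut_out('drift',p)[:1]:
            m=d['mask']; X=W[m]; X=X[(X[:,2]>zmin)&(X[:,2]<zmax)]
            if len(X)<20: print(n,'few'); continue
            vx,vy,vz,x0,y0,z0=cv2.fitLine((X*1000).astype(np.float32),cv2.DIST_HUBER,0,.01,.01).ravel()
            a=np.array([vx,vy,vz])*np.sign(vx); c=np.array([x0,y0,z0])/1000; t=(X-c)@a
            print(n,round(d['confidence'],2),len(X),'heading',np.degrees(np.arctan2(a[1],a[0])).round(1),'pitch',np.degrees(np.arcsin(a[2])).round(1),'tail',(c+a*t.min()).round(4),'tip',(c+a*t.max()).round(4),'z90',np.percentile(X[:,2],90).round(4),'mid',(c+a*(t.min()+.044)).round(4))
E
python3 - <<'E'
from h import *
st(); drift(names=('wrist','top','scene'))
E
```

```text
t 5.35 pos [0.5138 0.1057 0.1326] rot [[-0.975, 0.222, -0.001], [0.222, 0.975, -0.0], [0.001, -0.0, -1.0]] F [-0.2  0.1 -0.1] w 0.316 gf 0.0 j [-0.56  0.34  0.33  1.91 -0.14  0.91  1.19]
wrist 0.77 833 heading -12.5 pitch -1.2 tail [0.4761 0.1146 0.0122] tip [0.5914 0.0891 0.0097] z90 0.0124 mid [0.5191 0.1051 0.0112]
top 0.59 38 heading -13.3 pitch -6.0 tail [0.5411 0.0996 0.0111] tip [0.598  0.0862 0.005 ] z90 0.0125 mid [0.5837 0.0896 0.0066]
scene 0.51 107 heading -12.1 pitch -0.4 tail [0.4781 0.1098 0.0102] tip [0.5585 0.0925 0.0097] z90 0.013 mid [0.5211 0.1005 0.0099]
```

play_rows --increments "0 0 4 0 -0.3;0 0 4 0 -0.3;0 0 3.5 0 -0.3;0 0 1.5 0 -0.3;0 0 0 0 -0.3"

```text
clock: 6.07
position: [0.5112, 0.1051, -0.0004]
ee_rot: [-0.35, -3.116, 0.004]
force: [-0.6, -0.1, -0.3]
width: 0.352
gripper_force: 0.0
```

play_rows --increments "0 0 0 0 -1;0 0 0 0 -1;0 0 0 0 -1;0 0 0 0 -1;0 0 0 0 -1"

```text
clock: 6.48
position: [0.5147, 0.1061, 0.0041]
ee_rot: [0.35, 3.12, 0.002]
force: [0.8, 0.1, 0.4]
width: 0.042
gripper_force: 0.0
```

play_rows --increments "0 0 0 0 -1;0 0 0 0 -1"

```text
clock: 6.65
position: [0.5142, 0.1059, 0.0034]
ee_rot: [0.35, 3.121, 0.001]
force: [0.4, -0.0, -0.2]
width: 0.004
gripper_force: 0.0
```

Run:
```python
from h import *
s=st(); drift(names=('wrist',)); p=shot('scene')
print(proj(p,s['position']),proj(p,[.519,.105,.012]))
u,v=proj(p,s['position'])[0].astype(int)
a=p['frame'][v-60:v+60,u-60:u+60,::-1]
b=cv2.imread('pics/last_wrist.png')
a=cv2.resize(a,(384,384),interpolation=3)
cv2.imwrite('pics/c3.png',np.hstack([cv2.resize(a,(350,350)),cv2.resize(b[100:350,130:380],(350,350))]))
```

```text
t 6.65 pos [0.5142 0.1059 0.0034] rot [[-0.975, 0.222, 0.001], [0.222, 0.975, 0.0], [-0.001, 0.001, -1.0]] F [ 0.4 -0.  -0.2] w 0.004 gf 0.0 j [-0.5   0.52  0.27  2.03 -0.23  0.62  1.27]
wrist 0.67 945 heading -13.4 pitch 1.8 tail [0.4757 0.1151 0.0108] tip [0.5149 0.1058 0.0121] z90 0.0125 mid [0.5184 0.1049 0.0122]
[[169.39764732 164.54755139]] [[170.54873906 161.91260981]]
```

View pics/c3.png

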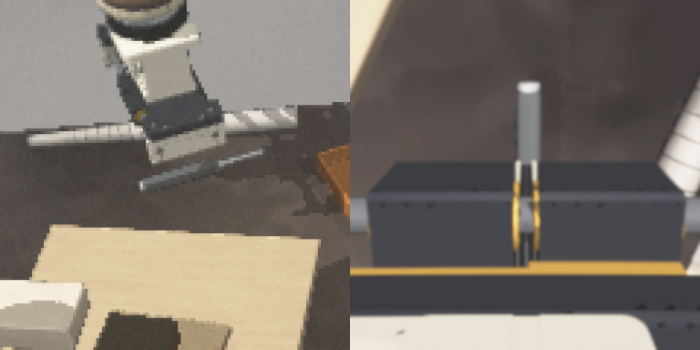

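Run:
```python
from h import *
for n in ['scene','wrist']:
    p=shot(n); W=cloud(p)
    m=(abs(W[...,0]-.514)<.06)&(abs(W[...,1]-.106)<.1)&(W[...,2]<.12)&(W[...,2]>.004)
    X=W[m]
    ax=np.array([-.975,.222]);ay=np.array([.222,.975]); d=X[:,:2]-[.5142,.1059]
    lx=d@ax*1000; ly=d@ay*1000
    for lo in range(0,120,8):
        k=(X[:,2]*1000>=lo)&(X[:,2]*1000<lo+8)
        if k.sum(): print(n,lo,k.sum(),'x',np.percentile(lx[k],[2,98]).round(0),'y',np.percentile(ly[k],[2,98]).round(0))
```

```text
scene 0 60 x [-55.  56.] y [-72.  88.]
scene 8 157 x [-45.  58.] y [-105.   88.]
scene 16 41 x [11. 48.] y [-106.   91.]
scene 96 4 x [-26.  28.] y [-85. -84.]
scene 104 64 x [-34.  37.] y [-91.  80.]
scene 112 88 x [-32.  37.] y [-92.  80.]
wrist 0 218 x [ 3. 56.] y [-102.   89.]
wrist 8 2634 x [ 1. 54.] y [-106.   89.]
wrist 16 2753 x [-10.  45.] y [-107.   93.]
wrist 32 15 x [ 9. 11.] y [-6.  3.]
wrist 40 68 x [ 9. 11.] y [-5.  2.]
wrist 48 80 x [ 9. 11.] y [-5.  2.]
wrist 56 70 x [ 9. 11.] y [-5.  2.]
wrist 64 55 x [ 9. 10.] y [-4.  1.]
wrist 80 267 x [-10.   3.] y [-4.  1.]
wrist 96 23 x [-15.  26.] y [-82.  45.]
wrist 104 3203 x [-30.  36.] y [-82.  79.]
wrist 112 6108 x [-24.  36.] y [-81.  78.]
```

play_rows --increments "0 0 -2 0 0;0 0 0 0 0;0 0 0 0 0;0 0 0 0 0;0 0 0 0 0"

```text
clock: 7.32
position: [0.5135, 0.1057, 0.0224]
ee_rot: [-0.35, -3.121, 0.0]
force: [0.1, -1.2, -0.3]
width: 0.317
gripper_force: 0.0
```

play_rows --increments "0 0 0 0 0;0 0 0 0 0;0 0 0 0 0"

```text
clock: 7.57
position: [0.5137, 0.1057, 0.0226]
ee_rot: [-0.351, -3.122, 0.0]
force: [-0.5, -0.0, -0.6]
width: 0.49
gripper_force: 0.0
```

```bash
cat >> h.py <<'E'
def tips():
    s=arm.observe(); M=R.from_rotvec(s['ee_rot']).as_matrix()
    p=shot('wrist','tips'); W=cloud(p); L=(W-s['position'])@M*1000
    print('pos',s['position'].round(4),'w',s['width'])
    m=(abs(L[...,0])<25)&(abs(L[...,1])<75)&(L[...,2]<15)&(L[...,2]>-90)&(W[...,2]>.022)
    X=L[m]
    for lo in range(-80,15,6):
        k=(X[:,2]>=lo)&(X[:,2]<lo+6)
        if k.sum()>3: print(lo,k.sum(),'x',np.percentile(X[k,0],[2,98]).round(0),'y',np.percentile(X[k,1],[2,25,50,75,98]).round(0))
E
python3 - <<'E'
from h import *
tips()
E
```

```text
pos [0.5137 0.1057 0.0226] w 0.49003487065231943
-80 91 x [-10.   0.] y [-24. -24.  21.  21.  21.]
-74 176 x [-10.  11.] y [-35. -29. -24.  25.  32.]
-68 304 x [-9. 11.] y [-37. -29.  21.  27.  34.]
-62 312 x [ 4. 11.] y [-38. -30.  21.  28.  36.]
-56 306 x [ 3. 11.] y [-39. -30.  21.  28.  37.]
-50 260 x [ 1. 11.] y [-38. -29. -23.  26.  36.]
-44 183 x [-3. 11.] y [-33. -26. -24.  24.  31.]
-38 60 x [-1. 11.] y [-28. -24. -24.  21.  26.]
```

View pics/tips.png

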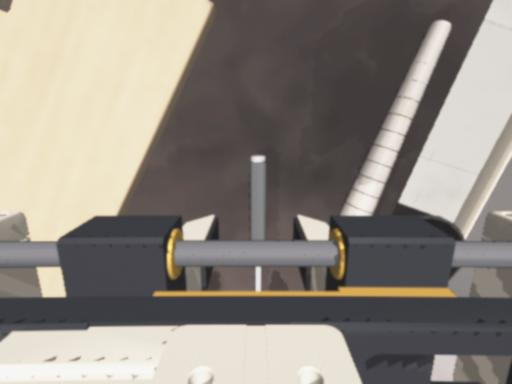

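play_rows --increments "0 0.1 1.5 0 -0.3;0 0 1.5 0 -0.3;0 0 1 0 -0.3;0 0 0 0 -0.3;0 0 0 0 -0.3"

```text
clock: 8.03
position: [0.5137, 0.1065, -0.0174]
ee_rot: [-0.351, -3.121, 0.001]
force: [-0.9, -0.0, -0.2]
width: 0.354
gripper_force: 0.0
```

Run:
```python
from h import *
st();tips()
```

```text
t 8.03 pos [ 0.5137  0.1065 -0.0174] rot [[-0.975, 0.222, -0.001], [0.222, 0.975, -0.0], [0.001, -0.001, -1.0]] F [-0.9 -0.  -0.2] w 0.354 gf 0.0 j [-0.49  0.56  0.25  2.04 -0.24  0.58  1.28]
pos [ 0.5137  0.1065 -0.0174] w 0.35376017813805205
-80 73 x [-10.   1.] y [-17. -17. -17.  15.  15.]
-74 121 x [-10.  11.] y [-26. -21.  15.  19.  24.]
-68 237 x [-9. 11.] y [-27. -22. -17.  19.  25.]
-62 245 x [ 5. 11.] y [-28. -22.  15.  20.  26.]
-56 238 x [ 4. 11.] y [-30. -23. -17.  20.  27.]
-50 237 x [ 1. 11.] y [-31. -23. -17.  20.  28.]
-44 132 x [-2. 11.] y [-26. -20.  15.  18.  25.]
```

play_rows --increments "0 0 0.5 0 -0.3;0 0 0.4 0 -0.3;0 0 0 0 -0.3;0 0 0 0 -0.3"

```text
clock: 8.42
position: [0.514, 0.1067, -0.0261]
ee_rot: [-0.351, -3.122, 0.0]
force: [0.1, -0.6, 0.1]
width: 0.349
gripper_force: 0.0
```

play_rows --increments "0 0 0.3 0 -0.3;0 0 0 0 -0.3;0 0 0 0 -0.3"

```text
clock: 8.67
position: [0.5141, 0.1067, -0.0291]
ee_rot: [-0.351, -3.122, 0.0]
force: [-0.4, -0.6, -0.6]
width: 0.347
gripper_force: 0.0
```

play_rows --increments "0 0 0.2 0 -0.3;0 0 0 0 -0.3;0 0 0 0 -0.3"

```text
clock: 8.92
position: [0.5141, 0.1068, -0.0312]
ee_rot: [-0.35, -3.122, 0.0]
force: [0.2, 0.7, -0.4]
width: 0.348
gripper_force: 0.0
```

Now close with enough time.

play_rows --increments "0 0 0 0 -1;0 0 0 0 -1;0 0 0 0 -1;0 0 0 0 -1;0 0 0 0 -1"

```text
clock: 9.33
position: [0.5142, 0.1068, -0.031]
ee_rot: [0.351, 3.122, 0.0]
force: [-0.9, -0.4, -0.5]
width: 0.121
gripper_force: 60.0
```

play_rows --increments "0 0 0 0 -1;0 0 0 0 -1;0 0 0 0 -1;0 0 0 0 -1"

```text
clock: 9.67
position: [0.5142, 0.1068, -0.031]
ee_rot: [0.351, 3.122, 0.0]
force: [-0.1, 1.0, 0.7]
width: 0.121
gripper_force: 60.0
```

play_rows --increments "0 0 -1 0 -1;0 0 -2 0 -1;0 0 -4 0 -1;0 0 -4 0 -1;0 0 -4 0 -1"

```text
clock: 10.08
position: [0.5134, 0.1062, 0.121]
ee_rot: [-0.351, -3.121, 0.001]
force: [1.0, 0.7, -0.8]
width: 0.115
gripper_force: 60.0
```

play_rows --increments "0 0 -3 0 -1;0 0 0 0 -1;0 0 0 0 -1"

```text
clock: 10.33
position: [0.5152, 0.107, 0.1511]
ee_rot: [0.35, 3.118, 0.003]
force: [0.4, 0.1, -1.3]
width: 0.121
gripper_force: 60.0
```

Run:
```python
from h import *
s=st(); drift(.1,.25,('wrist','scene','top'))
p=shot('top'); W=cloud(p)
j=np.array([.542,-.3095]); ex=np.array([.719,-.695]); ey=np.array([.695,.719])
D=W[...,:2]-j; a=D@ex; b=D@ey
for x0 in range(-240,-60,20):
    r=[]
    for y0 in range(-120,140,20):
        k=(a*1000>=x0)&(a*1000<x0+20)&(b*1000>=y0)&(b*1000<y0+20)
        r.append(int(1000*np.nanmax(W[...,2][k])) if k.sum() else -1)
    print(x0,r)
plan([.441,-.212,.128],136)
```

```text
t 10.33 pos [0.5152 0.107  0.1511] rot [[-0.975, 0.222, 0.004], [0.222, 0.975, 0.002], [-0.003, 0.003, -1.0]] F [ 0.4  0.1 -1.3] w 0.121 gf 59.99801158905029 j [-0.58  0.32  0.35  1.89 -0.13  0.95  1.18]
wrist 0.82 1977 heading -12.8 pitch 0.8 tail [0.4766 0.1145 0.1932] tip [0.5519 0.0974 0.1943] z90 0.1946 mid [0.5195 0.1048 0.1938]
scene 0.65 103 heading -11.9 pitch -0.5 tail [0.4741 0.1096 0.1876] tip [0.5886 0.0854 0.1866] z90 0.1922 mid [0.5172 0.1005 0.1872]
top few
-240 [5, 26, 30, 28, 29, 29, 29, 30, 30, 27, 20, 20, 20]
-220 [33, 32, 27, 28, 28, 28, 28, 31, 29, 26, 20, 21, 20]
-200 [35, 32, 23, 18, 20, 21, 23, 20, 19, 20, 25, 21, 18]
-180 [30, 20, 20, 20, 21, 20, 19, 20, 19, 20, 18, 19, 18]
-160 [4, 20, 19, 22, 19, 19, 20, 22, 21, 19, 21, 21, 21]
-140 [3, 21, 19, 17, 17, 18, 17, 18, 17, 16, 15, 3, 4]
-120 [12, 4, 3, 4, 4, 2, 3, 5, 3, 2, 3, 4, 5]
-100 [15, 3, 4, 4, 4, 4, 4, 3, 5, 3, 4, 3, 4]
-80 [4, 4, 3, 1, 3, 51, 52, 3, 5, 4, 3, 4, 3]
heading 167.2 j7 1.18 shift in present tool axes cm [ -0.   -32.66   2.03] turn 31.2
```

play_rows --increments "0 -3.6 0 0 -1;0 -3.6 0 0 -1;0 -3.6 0 0 -1;0 -3.6 0 0 -1;0 -3.6 0 0 -1"

```text
clock: 11.1
position: [0.4733, -0.0703, 0.1485]
ee_rot: [-0.35, -3.121, 0.0]
force: [1.7, -0.0, 0.6]
width: 0.122
gripper_force: 60.0
```

play_rows --increments "0 -3.6 0 0 -1;0 -3.6 0 0 -1;0 -3.6 0 0 -1;0 -3.6 0 0 -1;0 0 0 6 -1"

```text
clock: 11.52
position: [0.4393, -0.2174, 0.1491]
ee_rot: [0.52, 3.098, -0.006]
force: [1.0, -0.1, -0.8]
width: 0.115
gripper_force: 60.0
```

play_rows --increments "0 0 1 6.2 -1;0 0 0.5 6.2 -1;0 0 0.5 6.2 -1;0 0 0 6.2 -1;0 0 0 0 -1"

```text
clock: 11.93
position: [0.4417, -0.209, 0.1281]
ee_rot: [-1.174, -2.912, 0.001]
force: [0.1, -1.4, -0.2]
width: 0.123
gripper_force: 60.0
```

play_rows --increments "0 0 0 0 -1;0 0 0 0 -1"

```text
clock: 12.1
position: [0.4423, -0.2092, 0.1288]
ee_rot: [-1.162, -2.919, 0.0]
force: [0.6, 0.1, -0.4]
width: 0.121
gripper_force: 60.0
```

```bash
cat >> h.py <<'E'
def jigfit(names=('wrist',),x0=(.542,-.3095)):
    """strap rectangle and nut top near x0 -> jig frame"""
    for n in names:
        p=shot(n,'last_'+n); W=cloud(p); D=np.hypot(W[...,0]-x0[0],W[...,1]-x0[1])
        m=(W[...,2]>.040)&(W[...,2]<.056)&(D<.1)
        m=cv2.morphologyEx(m.astype(np.uint8),cv2.MORPH_OPEN,np.ones((3,3)))>0
        r=cv2.minAreaRect((W[m][:,:2]*1000).astype(np.float32)); print(n,m.sum(),r)
        m=(W[...,2]>.067)&(W[...,2]<.082)&(D<.03); X=W[m]
        if len(X): print('  nut top',m.sum(),X.min(0).round(4),X.max(0).round(4),cv2.minEnclosingCircle((X[:,:2]*1000).astype(np.float32)))
E
python3 - <<'E'
from h import *
s=st(); jigfit(('wrist','top','scene')); drift(.1,.25)
E
```

```text
t 12.1 pos [ 0.4423 -0.2092  0.1288] rot [[-0.727, 0.687, -0.0], [0.687, 0.727, -0.0], [0.0, -0.0, -1.0]] F [ 0.6  0.1 -0.4] w 0.121 gf 59.998236894607544 j [-0.14  0.31  0.6   2.01 -0.22  0.88  1.39]
wrist 0 ((0.0, 0.0), (0.0, 0.0), 0.0)
top 720 ((527.0173950195312, -295.09661865234375), (151.11297607421875, 84.20945739746094), 46.209110260009766)
  nut top 71 [ 0.5261 -0.3292  0.0672] [ 0.5623 -0.2946  0.0782] ((543.224853515625, -312.5136413574219), 21.31060791015625)
scene 810 ((528.195068359375, -296.1705017089844), (153.85330200195312, 85.11334228515625), 46.435523986816406)
  nut top 87 [ 0.5278 -0.332   0.0673] [ 0.5638 -0.296   0.0777] ((544.6259155273438, -314.913330078125), 20.28594398498535)
wrist 0.97 1943 heading -43.6 pitch 0.6 tail [ 0.4137 -0.1833  0.1712] tip [ 0.4696 -0.2366  0.172 ] z90 0.1724 mid [ 0.4455 -0.2136  0.1717]
```

View pics/last_wrist.png

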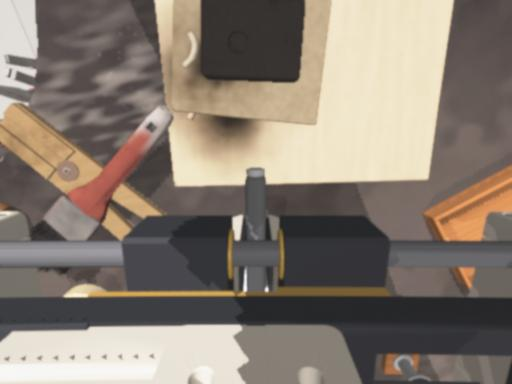

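play_rows --increments "0 -0.3 3 0 -1;0 0 3 0 -1;0 0 3 0 -1;0 0 1.1 0 -1;0 0 0 0 -1"

```text
clock: 12.77
position: [0.4384, -0.2107, 0.026]
ee_rot: [-1.165, -2.913, 0.001]
force: [-0.4, -0.2, -0.4]
width: 0.124
gripper_force: 60.0
```

play_rows --increments "0 0 0 0 -1;0 0 0 0 -1"

```text
clock: 12.93
position: [0.4412, -0.212, 0.0293]
ee_rot: [1.166, 2.915, 0.0]
force: [0.1, -1.4, -0.9]
width: 0.121
gripper_force: 60.0
```

Run:
```python
from h import *
s=st()
p=shot('top','top5'); q=shot('scene','scene5')
A=[]
for g,c,k in ((p,(285,205),4),(q,(255,238),4)):
    u,v=c; A.append(cv2.resize(g['frame'][v-50:v+50,u-50:u+50,::-1],(400,400),interpolation=cv2.INTER_CUBIC))
    print(proj(g,[[.5424,-.3098,.065],[.5424-.018*.723,-.3098+.018*.691,.065],[s['position'][0]+.095*.727,s['position'][1]-.095*.687,s['position'][2]+.037]]).round(1))
cv2.imwrite('pics/c5.png',np.hstack(A))
```

```text
t 12.93 pos [ 0.4412 -0.212   0.0293] rot [[-0.724, 0.69, 0.002], [0.69, 0.724, -0.001], [-0.002, 0.001, -1.0]] F [ 0.1 -1.4 -0.9] w 0.121 gf 59.998204708099365 j [-0.04  0.46  0.51  2.11 -0.37  0.65  1.52]
[[305.2 205.2]
 [301.  209.9]
 [294.1 216.8]]
[[260.2 229.6]
 [252.9 229.1]
 [241.9 227.4]]
```

View pics/c5.png

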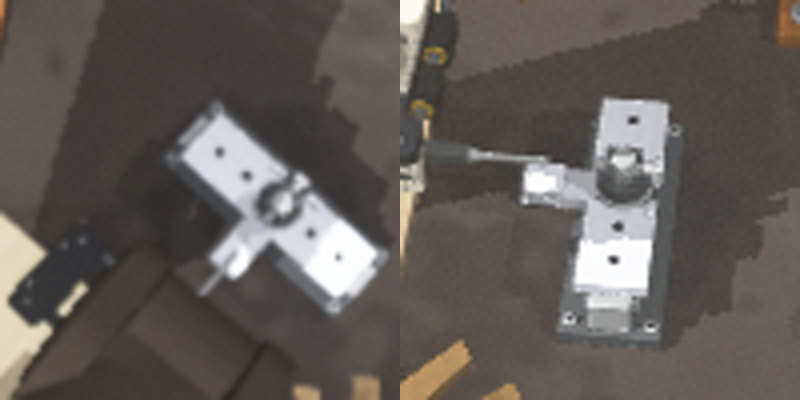

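```bash
cat >> h.py <<'E'
J=np.array([.5424,-.3098]); EX=np.array([.7230,-.6908]); EY=np.array([.6908,.7230])
def injig(W):
    D=W[...,:2]-J; return np.stack([D@EX,D@EY,W[...,2]],-1)*1000
E
python3 - <<'E'
from h import *
s=st(); print('pos in jig',injig(s['position']).round(1))
for n in ('top','scene'):
    p=shot(n); L=injig(cloud(p))
    m=(L[...,0]>-95)&(L[...,0]<-25)&(abs(L[...,1])<14)&(L[...,2]>55)&(L[...,2]<85)
    X=L[m]; 
    for r in X[np.argsort(X[:,0])][::max(1,len(X)//25)]: print(n,r.round(1))
    m=(L[...,0]>-66)&(L[...,0]<-20)&(abs(L[...,1])<22)&(L[...,2]>44)&(L[...,2]<55); X=L[m]; print('tab y',np.percentile(X[:,1],[1,99]).round(1),np.percentile(X[:,0],[1]),np.median(X[:,2]),len(X))
    m=(abs(L[...,0])<26)&(abs(L[...,1])<90)&(L[...,2]>42)&(L[...,2]<49); X=L[m]; print('strap y',np.percentile(X[:,1],[.5,99.5]).round(1),'x',np.percentile(X[:,0],[.5,99.5]).round(1),'z',np.median(X[:,2]))
    m=(abs(L[...,0])<30)&(abs(L[...,1])<22)&(L[...,2]>68); X=L[m]; print('nut',np.percentile(X,[2,98],axis=0).round(1).tolist())
E
```

```text
t 13.03 pos [ 0.4414 -0.2118  0.0294] rot [[-0.724, 0.69, 0.003], [0.69, 0.724, -0.001], [-0.002, 0.001, -1.0]] F [-0.7  0.3 -0.8] w 0.121 gf 59.99806523323059 j [-0.04  0.46  0.51  2.11 -0.37  0.65  1.53]
pos in jig [-140.7    1.1   29.4]
top [-86.5  -0.5  67.5]
top [-84.6  -2.7  65.6]
top [-84.4   1.3  65.4]
top [-82.6  -0.8  67.4]
top [-80.6  -2.9  64.2]
top [-80.5   1.2  68.8]
top [-78.7  -0.8  71.8]
top [-76.8  -3.   70.2]
top [-76.5   0.9  66.4]
top [-74.6  -1.1  68.8]
top [-72.7   0.8  71.6]
top [-72.5  -3.4  62.5]
top [-70.7  -1.3  70.5]
top [-68.6   0.5  69.2]
top [-66.7  -1.5  69.6]
top [-64.5   0.3  67.6]
top [-62.7  -1.8  67.7]
top [-62.5 -10.2  55.1]
top [-62.3  -6.2  55.5]
top [-60.6   0.1  69. ]
top [-58.7  -1.9  69.5]
top [-56.8  -0.   71.6]
top [-54.7  -2.2  68.9]
top [-54.4   1.7  66.6]
top [-52.6  -0.3  67.6]
top [-50.7  -2.4  68.4]
top [-50.3   1.4  64.3]
top [-49.4   9.2  56.1]
top [-48.6  -0.5  67.9]
tab y [-17.1  14. ] [-63.84996102] 49.17944634833238 93
strap y [-75.2  74.8] x [-24.2  20.4] z 45.10778869239351
nut [[-15.4, -10.3, 68.2], [22.8, 10.1, 76.8]]
sce
[... 628 characters left out ...]
-69.5  -4.3  67.6]
scene [-68.    1.5  64.8]
scene [-67.4  -2.1  65.2]
scene [-64.9  -1.3  68.4]
scene [-64.7  -3.   66.6]
scene [-62.8   0.8  66.3]
scene [-62.5  -1.7  65.4]
scene [-60.1  -0.3  67.9]
scene [-60.   -1.8  65.8]
scene [-57.4  -1.8  66.1]
scene [-57.3  -1.9  70. ]
scene [-55.   -0.6  68.9]
scene [-54.8  -2.6  67.4]
scene [-52.9   1.5  66.7]
scene [-52.5  -1.6  66.6]
scene [-50.2  -0.4  65.4]
scene [-50.1  -0.4  69.2]
scene [-47.8   1.2  67.6]
scene [-47.2  -3.   68.8]
scene [-45.7   2.6  62.6]
scene [-44.8  -1.8  71.4]
tab y [-14.3  13.1] [-62.19244123] 49.23891063191432 137
strap y [-76.7  74.6] x [-24.5  22.6] z 45.57533883917725
nut [[-13.8, -12.3, 68.2], [24.0, 10.2, 76.5]]
```

play_rows --increments "0 0 0.13 0 -1;-0.8 0 0 0 -1;-0.8 0 0 0 -1;-0.8 0 0 0 -1;0 0 0 0 -1"

```text
clock: 13.55
position: [0.4595, -0.2298, 0.0269]
ee_rot: [1.167, 2.914, -0.001]
force: [0.4, 0.0, -0.6]
width: 0.118
gripper_force: 60.0
```

play_rows --increments "-0.3 0 0 0 -1;-0.3 0 0 0 -1;-0.3 0 0 0 -1;0 0 0 0 -1"

```text
clock: 13.88
position: [0.4615, -0.2321, 0.0256]
ee_rot: [-1.164, -2.911, -0.002]
force: [-5.0, 4.6, -0.2]
width: 0.123
gripper_force: 60.0
```

Run:
```python
from h import *
s=st(); print('pos in jig',injig(s['position']).round(1),'F jig',(s['force'][:2]@EX).round(1),(s['force'][:2]@EY).round(1))
```

```text
t 13.88 pos [ 0.4615 -0.2321  0.0256] rot [[-0.724, 0.69, -0.005], [0.69, 0.724, 0.004], [0.006, -0.001, -1.0]] F [-5.   4.6 -0.2] w 0.123 gf 59.99889850616455 j [-0.    0.51  0.5   2.04 -0.38  0.69  1.55]
pos in jig [-112.2    0.3   25.6] F jig -6.8 -0.1
```

play_rows --increments "0 0 -0.2 0 -1;0 0 0 0 -1;0 0 0 0 -1"

```text
clock: 14.13
position: [0.4615, -0.2321, 0.0277]
ee_rot: [-1.164, -2.912, -0.002]
force: [-3.9, 4.1, -1.3]
width: 0.116
gripper_force: 60.0
```

Run:
```python
from h import *
s=st(); print('pos in jig',injig(s['position']).round(1),'F jig',(s['force'][:2]@EX).round(1),(s['force'][:2]@EY).round(1))
p=shot('scene'); L=injig(cloud(p))
m=(L[...,0]>-65)&(L[...,0]<-18)&(abs(L[...,1])<8)&(L[...,2]>55)&(L[...,2]<85); X=L[m]
for a in range(-65,-18,8):
    k=(X[:,0]>=a)&(X[:,0]<a+8); print(a,k.sum(),np.median(X[k],0).round(1),np.percentile(X[k,2],90).round(1)) if k.sum() else 0
```

```text
t 14.13 pos [ 0.4615 -0.2321  0.0277] rot [[-0.724, 0.69, -0.005], [0.69, 0.724, 0.003], [0.006, -0.001, -1.0]] F [-3.9  4.1 -1.3] w 0.116 gf 59.998739361763 j [-0.    0.5   0.5   2.04 -0.37  0.69  1.55]
pos in jig [-112.2    0.3   27.7] F jig -5.7 0.2
-65 12 [-62.6  -1.9  63.8] 68.3
-57 6 [-52.2  -2.2  65.1] 68.3
-49 8 [-45.   -0.8  63.9] 67.3
-41 7 [-37.7  -2.7  64.3] 66.0
-33 8 [-28.7  -2.7  64.9] 67.4
-25 4 [-21.4  -1.4  63.4] 65.2
```

play_rows --increments "-0.4 0 0 0 -1;-0.4 0 0 0 -1;-0.4 0 0 0 -1;0 0 0 0 -1"

```text
clock: 14.52
position: [0.4689, -0.2397, 0.0271]
ee_rot: [-1.163, -2.909, -0.003]
force: [-8.5, 6.7, -1.8]
width: 0.118
gripper_force: 60.0
```

play_rows --increments "-0.4 0 0 0 -1;-0.4 0 0 0 -1;-0.4 0 0 0 -1;0 0 0 0 -1"

```text
clock: 14.85
position: [0.48, -0.2498, 0.0278]
ee_rot: [-1.166, -2.913, -0.001]
force: [0.1, -0.5, -0.1]
width: 0.119
gripper_force: 60.0
```

Run:
```python
from h import *
s=st(); print('pos in jig',injig(s['position']).round(1),'F jig',(s['force'][:2]@EX).round(1),(s['force'][:2]@EY).round(1))
p=shot('scene'); W=cloud(p)
for d in cut_out('lock_pin',p)[:3]: print(d['confidence'],d['point'],d['mask'].sum(),np.nanmedian(injig(W[d['mask']]),0))
```

```text
t 14.85 pos [ 0.48   -0.2498  0.0278] rot [[-0.724, 0.69, -0.003], [0.69, 0.724, 0.002], [0.004, -0.001, -1.0]] F [ 0.1 -0.5 -0.1] w 0.119 gf 59.998764395713806 j [ 0.02  0.53  0.5   1.98 -0.38  0.72  1.56]
pos in jig [-86.5   0.2  27.8] F jig 0.4 -0.3
0.44 [229.3, 275.4] 9 [40.90719726  9.42279573 49.34741739]
```

play_rows --increments "-0.4 0 0 0 -1;-0.4 0 0 0 -1;0 0 0 0 -1;0 0 0 0 -1"

```text
clock: 15.28
position: [0.4877, -0.2566, 0.0287]
ee_rot: [1.167, 2.916, -0.0]
force: [-0.6, -0.3, -0.7]
width: 0.121
gripper_force: 60.0
```

Run:
```python
from h import *
s=st(); print('pos in jig',injig(s['position']).round(1),'F jig',(s['force'][:2]@EX).round(1),(s['force'][:2]@EY).round(1))
A=[]
for n,c in (('scene',(275,235)),('top',(305,195))):
    p=shot(n); W=cloud(p)
    for d in cut_out('lock_pin',p)[:3]: print(n,d['confidence'],d['point'],d['mask'].sum(),np.nanmedian(injig(W[d['mask']]),0))
    u,v=c; A.append(cv2.resize(p['frame'][v-40:v+40,u-40:u+40,::-1],(400,400),interpolation=cv2.INTER_CUBIC))
cv2.imwrite('pics/c6.png',np.hstack(A))
```

```text
t 15.28 pos [ 0.4877 -0.2566  0.0287] rot [[-0.724, 0.69, 0.001], [0.69, 0.724, -0.0], [-0.001, 0.0, -1.0]] F [-0.6 -0.3 -0.7] w 0.121 gf 59.998029470443726 j [ 0.03  0.54  0.5   1.96 -0.38  0.73  1.57]
pos in jig [-76.3   0.7  28.7] F jig -0.2 -0.6
scene 0.52 [241.7, 284.5] 53 [61.83913317 18.91799763  7.23894152]
top 0.63 [139.4, 278.5] 52 [101.47366442 192.86640441  59.80336674]
```

View pics/c6.png

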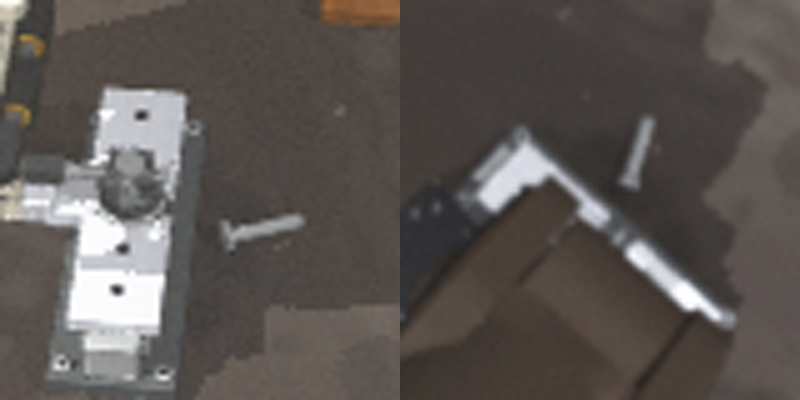

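play_rows --increments "1 0 0 0 -1;2 0 0 0 -1;2 0 0 0 -1;2 0 0 0 -1;0 0 -4 0 -1"

```text
clock: 15.9
position: [0.4285, -0.2023, 0.0635]
ee_rot: [-1.159, -2.904, -0.001]
force: [-0.0, 1.3, -1.1]
width: 0.114
gripper_force: 60.0
```

play_rows --increments "0 0 -4 -6.2 -1;0 0 -2 -6.2 -1;0 0 0 -6.2 -1;0 0 0 -6.2 -1;0 0 0 -6.2 -1"

```text
clock: 16.32
position: [0.4362, -0.2072, 0.1291]
ee_rot: [0.336, 3.123, 0.001]
force: [-0.4, -0.8, -0.3]
width: 0.122
gripper_force: 60.0
```

play_rows --increments "0 3.6 0 0 -1;0 3.6 0 0 -1;0 3.6 0 0 -1;0 3.6 0 0 -1;0 3.6 0 0 -1"

```text
clock: 16.73
position: [0.4751, -0.0304, 0.1286]
ee_rot: [-0.345, -3.122, -0.001]
force: [0.9, -0.2, -0.3]
width: 0.119
gripper_force: 60.0
```

play_rows --increments "0 3.6 0 0 -1;0 3.6 0 0 -1;0 3.6 0 0 -1;0 3.6 0 0 -1;0 0 0 0 -1"

```text
clock: 17.15
position: [0.5074, 0.117, 0.1284]
ee_rot: [0.331, 3.124, 0.006]
force: [0.2, 0.8, -0.4]
width: 0.12
gripper_force: 60.0
```

Run:
```python
from h import *
s=st(); plan([.514,.107,-.03],167.3); drift(.05,.25)
```

```text
t 17.15 pos [0.5074 0.117  0.1284] rot [[-0.978, 0.209, 0.001], [0.209, 0.978, 0.004], [0.0, 0.004, -1.0]] F [ 0.2  0.8 -0.4] w 0.12 gf 59.99910235404968 j [-0.6   0.34  0.35  1.93 -0.15  0.9   1.19]
heading 167.9 j7 1.19 shift in present tool axes cm [-0.86 -0.89 15.83] turn 0.6
wrist 0.6 1951 heading -11.8 pitch 0.3 tail [0.4687 0.1237 0.1708] tip [0.544  0.108  0.1712] z90 0.1719 mid [0.5118 0.1147 0.171 ]
```

play_rows --increments "-0.8 -0.9 4 0 -1;0 0 4 0 -1;0 0 4 0 -1;0 0 2.5 0 -1;0 0 0.9 0 -1"

```text
clock: 17.67
position: [0.5098, 0.0952, -0.0285]
ee_rot: [-0.348, -3.117, 0.005]
force: [-0.5, -0.3, -1.5]
width: 0.121
gripper_force: 60.0
```

play_rows --increments "0 0 0.4 0 -1;0 0 0 0 -1;0 0 0 0 -1;0 0 0 0 -0.3;0 0 0 0 -0.3"

```text
clock: 18.08
position: [0.5144, 0.0981, -0.0277]
ee_rot: [0.345, 3.12, 0.002]
force: [-0.2, 0.3, -0.0]
width: 0.217
gripper_force: 0.0
```

play_rows --increments "0 0 0 0 -0.3;0 0 0 0 -0.3;0 0 -2 0 -0.3;0 0 -4 0 -0.3;0 0 -4 0 -0.3"

```text
clock: 18.5
position: [0.5118, 0.0973, 0.0712]
ee_rot: [-0.345, -3.12, 0.002]
force: [1.4, 0.4, -0.2]
width: 0.351
gripper_force: 0.0
```

play_rows --increments "0 0 -4 0 0;0 0 -4 0 0;0 0 0 0 0;0 0 0 0 0"

```text
clock: 18.83
position: [0.5149, 0.0984, 0.1535]
ee_rot: [0.344, 3.118, 0.004]
force: [0.7, -0.5, -0.4]
width: 0.499
gripper_force: 0.0
```

Run:
```python
from h import *
s=st(); drift()
plan([J[0],J[1],.13])
```

```text
t 18.83 pos [0.5149 0.0984 0.1535] rot [[-0.976, 0.218, 0.005], [0.218, 0.976, 0.002], [-0.005, 0.003, -1.0]] F [ 0.7 -0.5 -0.4] w 0.499 gf 0.0 j [-0.59  0.31  0.38  1.9  -0.14  0.95  1.21]
wrist 0.67 785 heading -12.4 pitch -1.8 tail [0.4761 0.1048 0.0124] tip [0.6024 0.0772 0.0084] z90 0.0125 mid [0.5191 0.0954 0.0111]
heading 167.4 j7 1.21 shift in present tool axes cm [-11.79 -39.14   2.04] turn 0
```

play_rows --increments "-1.07 -3.56 0 0 0;-1.07 -3.56 0 0 0;-1.07 -3.56 0 0 0;-1.07 -3.56 0 0 0;-1.07 -3.56 0 0 0"

```text
clock: 19.35
position: [0.5252, -0.0891, 0.1491]
ee_rot: [-0.344, -3.12, 0.001]
force: [0.7, 0.5, 0.3]
width: 0.503
gripper_force: 0.0
```

play_rows --increments "-1.07 -3.56 0 0 0;-1.07 -3.56 0 0 0;-1.07 -3.56 0 0 0;-1.07 -3.56 0 0 0;-1.07 -3.56 0 0 0"

```text
clock: 19.77
position: [0.5386, -0.2743, 0.1487]
ee_rot: [-0.345, -3.119, -0.001]
force: [-0.1, 0.0, -1.0]
width: 0.495
gripper_force: 0.0
```

play_rows --increments "-1.07 -3.56 0 -7 0;0 0 0 -7 0;0 0 0 -7 0;0 0 0 -7 0;0 0 0 -7 0"

```text
clock: 20.18
position: [0.5412, -0.3098, 0.1484]
ee_rot: [0.617, -3.077, -0.004]
force: [-1.0, 0.0, -0.1]
width: 0.498
gripper_force: 0.0
```

play_rows --increments "0 0 0 -7 0;0 0 0 -7 0;0 0 0 -7 0;0 0 0 -6.6 0;0 0 0 0 0"

```text
clock: 20.6
position: [0.5405, -0.3074, 0.1464]
ee_rot: [1.23, -2.887, -0.016]
force: [-0.2, 0.2, -0.5]
width: 0.502
gripper_force: 0.0
```

Run:
```python
from h import *
s=st(); plan([.5408,-.3091,.016],50); jigfit(('wrist',))
```

```text
t 20.6 pos [ 0.5405 -0.3074  0.1464] rot [[-0.693, -0.721, -0.007], [-0.721, 0.693, 0.008], [-0.001, 0.011, -1.0]] F [-0.2  0.2 -0.5] w 0.502 gf 0.0 j [ 0.54  0.48 -0.15  1.62  0.08  1.06  2.74]
heading -133.8 j7 2.74 shift in present tool axes cm [ 0.11 -0.28 13.03] turn -3.8
wrist 5269 ((525.9308471679688, -298.95281982421875), (141.9722442626953, 84.80836486816406), 46.339996337890625)
  nut top 399 [ 0.5278 -0.3256  0.067 ] [ 0.5584 -0.2948  0.0767] ((543.2032470703125, -310.1814270019531), 15.397357940673828)
```

play_rows --increments "0 0 0 7 -0.1;0 0 0 7 -0.1;0 0 0 7 -0.1;0 0 0 7 -0.1;0 0 0 7 -0.1"

```text
clock: 21.07
position: [0.5401, -0.31, 0.1471]
ee_rot: [0.28, -3.121, -0.005]
force: [0.1, -0.1, -0.2]
width: 0.449
gripper_force: 0.0
```

play_rows --increments "0 0 0 7 -0.1;0 0 0 7 -0.1;0 0 0 7 -0.1;0 0 0 7 -0.1;0 0 0 7 -0.1"

```text
clock: 21.48
position: [0.5403, -0.3099, 0.1474]
ee_rot: [-0.671, -3.061, -0.0]
force: [0.2, 0.5, -0.1]
width: 0.45
gripper_force: 0.0
```

play_rows --increments "0 0 0 7 -0.1;0 0 0 7 -0.1;0 0 0 7 -0.1;0 0 0 7 -0.1;0 0 0 7 -0.1"

```text
clock: 21.9
position: [0.5405, -0.3099, 0.1477]
ee_rot: [-1.561, -2.718, 0.004]
force: [-0.2, -0.4, 0.8]
width: 0.446
gripper_force: 0.0
```

play_rows --increments "0 0 0 7 -0.1;0 0 0 7 -0.1;0 0 0 7 -0.1;0 0 0 7 -0.1;0 0 0 7 -0.1"

```text
clock: 22.32
position: [0.5407, -0.3099, 0.148]
ee_rot: [-2.307, -2.124, 0.006]
force: [0.4, -0.3, -0.2]
width: 0.45
gripper_force: 0.0
```

play_rows --increments "0 0 3 7 -0.1;0 0 3 7 -0.1;0 0 0 0 -0.1;0 0 0 0 -0.1;0 0 0 0 -0.1"

```text
clock: 22.73
position: [0.541, -0.31, 0.0894]
ee_rot: [-2.538, -1.844, 0.007]
force: [1.0, -0.3, 1.0]
width: 0.446
gripper_force: 0.0
```

Run:
```python
from h import *
s=st(); plan([.5442,-.3107,.016]); jigfit(('wrist',))
```

```text
t 22.73 pos [ 0.541  -0.31    0.0894] rot [[0.309, 0.951, -0.006], [0.951, -0.309, 0.001], [-0.001, -0.006, -1.0]] F [ 1.  -0.3  1. ] w 0.446 gf 0.0 j [ 0.1   0.57  0.5   1.72 -0.32  0.95  0.41]
heading 72.0 j7 0.41 shift in present tool axes cm [0.04 0.37 7.34] turn 0
wrist 7072 ((529.183837890625, -295.4822082519531), (151.16981506347656, 85.23221588134766), 46.59553527832031)
  nut top 628 [ 0.5287 -0.325   0.0671] [ 0.5594 -0.2939  0.0769] ((544.0866088867188, -309.45440673828125), 15.542232513427734)
```

play_rows --increments "0.1 0.37 2 0 -0.1;0 0 2 0 -0.1;0 0 2 0 -0.1;0 0 1.3 0 -0.1;0 0 0 0 -0.1" --grip_force 40

```text
clock: 23.2
position: [0.5444, -0.3099, 0.0148]
ee_rot: [-2.539, -1.841, 0.006]
force: [-0.7, -0.6, 0.1]
width: 0.45
gripper_force: 0.0
```

play_rows --increments "0 0 0 0 -0.1;0 0 0 0 -0.1"

```text
clock: 23.37
position: [0.5444, -0.3098, 0.0164]
ee_rot: [-2.54, -1.841, 0.005]
force: [-0.2, 1.0, 0.5]
width: 0.449
gripper_force: 0.0
```

play_rows --increments "0 0 0 0 -1;0 0 0 0 -1;0 0 0 0 -1;0 0 0 0 -1;0 0 0 0 -1"

```text
clock: 23.78
position: [0.5433, -0.3092, 0.0159]
ee_rot: [-2.539, -1.839, 0.006]
force: [-3.8, 2.9, 6.3]
width: 0.334
gripper_force: 40.0
```

Run:
```python
from h import *
s=st(); print(s['ft_torque'])
```

```text
t 23.78 pos [ 0.5433 -0.3092  0.0159] rot [[0.312, 0.95, -0.007], [0.95, -0.312, 0.003], [0.001, -0.008, -1.0]] F [-3.8  2.9  6.3] w 0.334 gf 40.00798122800006 j [ 0.14  0.66  0.45  1.77 -0.37  0.81  0.45]
[ 0.29320646  0.98310574 -0.00841153]
```

play_rows --increments "0 0 0 -4 -1;0 0 0 -4 -1;0 0 0 0 -1;0 0 0 0 -1"

```text
clock: 24.12
position: [0.5434, -0.3093, 0.0161]
ee_rot: [-2.404, -2.012, 0.005]
force: [-3.8, 2.7, 9.0]
width: 0.332
gripper_force: 40.0
```

Run:
```python
from h import *
s=st(); print(s['ft_torque']); plan(s['position'])
```

```text
t 24.12 pos [ 0.5434 -0.3093  0.0161] rot [[0.176, 0.984, -0.007], [0.984, -0.176, 0.003], [0.002, -0.007, -1.0]] F [-3.8  2.7  9. ] w 0.332 gf 40.00781295465174 j [ 0.16  0.65  0.41  1.76 -0.34  0.81  0.56]
[0.41205702 0.9813568  0.04577899]
heading 79.9 j7 0.56 shift in present tool axes cm [0. 0. 0.] turn 0
```

play_rows --increments "0 0 0 -6 -1;0 0 0 -6 -1;0 0 0 -6 -1;0 0 0 0 -1;0 0 0 0 -1"

```text
clock: 24.53
position: [0.5434, -0.3093, 0.0165]
ee_rot: [-2.059, -2.363, 0.003]
force: [-4.0, 2.2, 12.9]
width: 0.336
gripper_force: 40.0
```

Run:
```python
from h import *
s=st(); print(s['ft_torque']); plan(s['position'])
```

```text
t 24.53 pos [ 0.5434 -0.3093  0.0165] rot [[-0.137, 0.991, -0.006], [0.991, 0.137, 0.003], [0.004, -0.006, -1.0]] F [-4.   2.2 12.9] w 0.336 gf 40.02272877842188 j [ 0.22  0.64  0.32  1.76 -0.27  0.8   0.81]
[ 0.52185392  1.13482727 -0.05616523]
heading 97.9 j7 0.81 shift in present tool axes cm [0. 0. 0.] turn 0
```

play_rows --increments "0 0 -0.08 -7 -1;0 0 -0.025 -7 -1;0 0 -0.025 -7 -1;0 0 -0.025 -7 -1;0 0 -0.025 -7 -1"

```text
clock: 24.95
position: [0.544, -0.3091, 0.018]
ee_rot: [-1.246, -2.877, -0.0]
force: [-2.7, 2.5, 8.4]
width: 0.332
gripper_force: 40.0
```

play_rows --increments "0 0 -0.025 -7 -1;0 0 -0.025 -7 -1;0 0 -0.025 -7 -1;0 0 -0.025 -7 -1;0 0 -0.025 -7 -1"

```text
clock: 25.37
position: [0.5443, -0.3087, 0.019]
ee_rot: [-0.323, -3.119, -0.004]
force: [-1.2, 3.5, 5.3]
width: 0.341
gripper_force: 40.0
```

play_rows --increments "0 0 -0.025 -7 -1;0 0 -0.025 -7 -1;0 0 0 0 -1;0 0 0 0 -1"

```text
clock: 25.7
position: [0.5443, -0.3085, 0.0197]
ee_rot: [0.053, -3.135, -0.006]
force: [-1.7, 4.3, 7.8]
width: 0.33
gripper_force: 40.0
```

Run:
```python
from h import *
s=st(); print(s['ft_torque']); plan(s['position'])
```

```text
t 25.7 pos [ 0.5443 -0.3085  0.0197] rot [[-0.999, -0.034, -0.006], [-0.034, 0.999, 0.003], [0.006, 0.004, -1.0]] F [-1.7  4.3  7.8] w 0.33 gf 40.00382906757295 j [ 0.49  0.62 -0.08  1.73  0.07  0.8   1.98]
[0.69734342 0.42370982 0.14606461]
heading -178.1 j7 1.98 shift in present tool axes cm [0. 0. 0.] turn 0
```

play_rows --increments "0 0 -0.03 -7 -1;0 0 -0.03 -7 -1;0 0 -0.025 -7 -1;0 0 -0.025 -7 -1;0 0 -0.025 -7 -1"

```text
clock: 26.12
position: [0.5441, -0.3084, 0.021]
ee_rot: [1.001, -2.972, -0.008]
force: [-2.1, 5.1, 6.9]
width: 0.332
gripper_force: 40.0
```

play_rows --increments "0 0 0 0 -1;0 0 0 0 -1;0 0 0 0 -1"

```text
clock: 26.37
position: [0.5441, -0.3083, 0.0209]
ee_rot: [0.993, -2.975, -0.008]
force: [-2.0, 4.8, 7.7]
width: 0.334
gripper_force: 40.0
```

Run:
```python
from h import *
s=st(); print(s['ft_torque']); plan(s['position'])
```

```text
t 26.37 pos [ 0.5441 -0.3083  0.0209] rot [[-0.8, -0.6, -0.006], [-0.6, 0.8, 0.003], [0.003, 0.007, -1.0]] F [-2.   4.8  7.7] w 0.334 gf 40.001601576805115 j [ 0.59  0.63 -0.25  1.72  0.2   0.82  2.48]
[0.92844636 0.55911939 0.08925055]
heading -143.1 j7 2.48 shift in present tool axes cm [0. 0. 0.] turn 0
```

play_rows --increments "0 0 -0.03 -5 -1;0 0 0 0 -1;0 0 0 0 -0.1;0 0 0 0 -0.1;0 0 0 0 -0.1"

```text
clock: 26.78
position: [0.544, -0.3098, 0.0205]
ee_rot: [1.12, -2.93, -0.006]
force: [-1.2, -0.6, 0.1]
width: 0.444
gripper_force: 0.0
```

play_rows --increments "0 0 -2 0 -0.1;0 0 -4 0 0;0 0 -4 0 0;0 0 -2 0 0;0 0 0 0 0"

```text
clock: 27.2
position: [0.5479, -0.3113, 0.1461]
ee_rot: [-1.121, 2.934, -0.003]
force: [0.3, 0.1, 0.5]
width: 0.501
gripper_force: 0.0
```

play_rows --increments "0 0 0 7 0;0 0 0 7 0;0 0 0 7 0;0 0 0 7 0;0 0 0 7 0"

```text
clock: 27.62
position: [0.5443, -0.3099, 0.1397]
ee_rot: [0.177, -3.129, -0.005]
force: [0.2, -0.0, -0.2]
width: 0.499
gripper_force: 0.0
```

Run:
```python
from h import *
s=st(); plan([.51,-.27,.1]); jigfit(('wrist',))
p=shot('wrist'); L=injig(cloud(p)); r=np.hypot(L[...,0],L[...,1])
Z=L[...,2][(r<18)&(L[...,2]>60)]; print(np.histogram(Z,bins=np.arange(60,90,1.5)))
for r0 in range(0,20,2): 
    k=(r>=r0)&(r<r0+2)&(L[...,2]>55); print(r0,np.percentile(L[...,2][k],[10,50,90]).round(1))
```

```text
t 27.62 pos [ 0.5443 -0.3099  0.1397] rot [[-0.994, -0.113, -0.007], [-0.113, 0.994, 0.003], [0.007, 0.003, -1.0]] F [ 0.2 -0.  -0.2] w 0.499 gf 0.0 j [ 0.53  0.49 -0.15  1.61  0.08  1.05  2.04]
heading -173.5 j7 2.04 shift in present tool axes cm [2.93 4.34 4.01] turn 0
wrist 5525 ((528.271728515625, -296.234619140625), (150.35276794433594, 85.03907012939453), 46.35954666137695)
  nut top 479 [ 0.5296 -0.3232  0.0672] [ 0.5564 -0.2965  0.0788] ((542.8453369140625, -309.8281555175781), 15.10663890838623)
(array([  4,  10, 126, 196,  21,  20,  35,   9,  13, 109, 158, 123,  10,
         0,   0,   0,   0,   0,   0]), array([60. , 61.5, 63. , 64.5, 66. , 67.5, 69. , 70.5, 72. , 73.5, 75. ,
       76.5, 78. , 79.5, 81. , 82.5, 84. , 85.5, 87. , 88.5]))
0 [74.5 75.5 76.7]
2 [74.4 75.1 76. ]
4 [74.2 75.2 76. ]
6 [68.6 74.7 75.8]
8 [64.6 72.7 77.3]
10 [64.5 70.  77.2]
12 [64.2 65.7 77.2]
14 [58.3 64.5 75.5]
16 [55.2 63.6 72.3]
18 [267.1 268.  268.9]
```

play_rows --increments "0 0 0 7 -0.1;0 0 0 7 -0.1;0 0 0 7 -0.1;0 0 0 7 -0.1;0 0 0 7 -0.1" --grip_force 60

```text
clock: 28.13
position: [0.5444, -0.3098, 0.1399]
ee_rot: [-0.764, -3.039, -0.001]
force: [-0.1, 0.6, 0.4]
width: 0.453
gripper_force: 0.0
```

play_rows --increments "0 0 0 7 -0.1;0 0 0 7 -0.1;0 0 0 1.2 -0.1;2.5 0 0 0 -0.1;2.6 0 0 0 -0.1"

```text
clock: 28.55
position: [0.5075, -0.2751, 0.1399]
ee_rot: [-1.149, -2.916, 0.001]
force: [-0.4, 0.4, -0.4]
width: 0.449
gripper_force: 0.0
```

play_rows --increments "0 0 3 0 -0.1;0 0 3 0 -0.1;0 0 0 0 -0.1;0 0 0 0 -0.1"

```text
clock: 28.88
position: [0.5061, -0.2741, 0.0797]
ee_rot: [-1.151, -2.912, -0.0]
force: [-0.6, 0.1, 0.5]
width: 0.45
gripper_force: 0.0
```

Run:
```python
from h import *
s=st(); plan([.5076,-.2744,.004],136.3)
p=shot('wrist'); L=injig(cloud(p)); m=(L[...,0]>-66)&(L[...,0]<-36)&(abs(L[...,1])<20)&(L[...,2]>45)&(L[...,2]<56); X=L[m]; print('tab',len(X),np.percentile(X,[1,50,99],axis=0).round(1).tolist()) if len(X) else print('none')
```

```text
t 28.88 pos [ 0.5061 -0.2741  0.0797] rot [[-0.73, 0.683, -0.01], [0.683, 0.73, 0.004], [0.01, -0.004, -1.0]] F [-0.6  0.1  0.5] w 0.45 gf 0.0 j [ 0.37  0.48  0.05  1.82 -0.03  0.86  1.25]
heading 136.9 j7 1.25 shift in present tool axes cm [-0.21  0.11  7.57] turn 0.6
tab 892 [[-62.3, -10.5, 45.4], [-50.5, 1.1, 51.6], [-36.7, 12.8, 53.2]]
```

play_rows --increments "-0.2 0.1 2.5 0.6 -0.1;0 0 2.5 0 -0.1;0 0 1.5 0 -0.1;0 0 1 0 -0.1;0 0 0 0 -0.1"

```text
clock: 29.35
position: [0.5088, -0.275, 0.0051]
ee_rot: [-1.171, -2.906, -0.0]
force: [0.1, 0.9, -0.1]
width: 0.451
gripper_force: 0.0
```

play_rows --increments "0 0 0 0 -1;0 0 0 0 -1;0 0 0 0 -1;0 0 0 0 -1;0 0 0 0 -1"

```text
clock: 29.77
position: [0.5097, -0.2753, 0.0066]
ee_rot: [-1.174, -2.909, 0.0]
force: [-0.4, -0.9, 2.5]
width: 0.255
gripper_force: 60.0
```

Run:
```python
from h import *
s=st(); print(injig(s['position']))
```

```text
t 29.77 pos [ 0.5097 -0.2753  0.0066] rot [[-0.72, 0.694, -0.005], [0.694, 0.72, 0.002], [0.005, -0.002, -1.0]] F [-0.4 -0.9  2.5] w 0.255 gf 60.00109255313873 j [ 0.37  0.58  0.04  1.87 -0.03  0.7   1.24]
[-47.45338921   2.38410269   6.56433655]
```

play_rows --increments "0.5 0 0 0 -1;0.5 0 0 0 -1;0.5 0 0 0 -1;0.5 0 0 0 -1;0 0 0 0 -1"

```text
clock: 30.18
position: [0.494, -0.2602, 0.006]
ee_rot: [-1.172, -2.907, -0.0]
force: [1.0, -2.0, 3.6]
width: 0.253
gripper_force: 60.0
```

Run:
```python
from h import *
s=st(); print(injig(s['position'])); jigfit(('top',),x0=(.53,-.298))
```

```text
t 30.18 pos [ 0.494  -0.2602  0.006 ] rot [[-0.72, 0.694, -0.006], [0.694, 0.72, 0.003], [0.007, -0.002, -1.0]] F [ 1.  -2.   3.6] w 0.253 gf 60.02803981304169 j [ 0.36  0.55  0.04  1.92 -0.03  0.68  1.23]
[-69.22055028   2.44497782   5.96123292]
top 0 ((0.0, 0.0), (0.0, 0.0), 0.0)
```

play_rows --increments "0.7 0 0 0 -1;0.7 0 0 0 -1;0.7 0 0 0 -1;0.7 0 0 0 -1;0.7 0 0 0 -1"

```text
clock: 30.65
position: [0.4675, -0.2354, 0.0053]
ee_rot: [-1.171, -2.904, -0.0]
force: [0.0, 0.5, -2.2]
width: 0.254
gripper_force: 60.0
```

play_rows --increments "0.7 0 0 0 -1;0.3 0 -0.5 0 -1;0 0 -1 0 -1;0 0 -2 0 -1;0 0 -3 0 -1"

```text
clock: 31.07
position: [0.4612, -0.2295, 0.0709]
ee_rot: [-1.172, -2.904, 0.0]
force: [-0.1, -0.5, -1.6]
width: 0.25
gripper_force: 60.0
```

play_rows --increments "0 0 -3 0 -1;0 0 -2 0 -1;0 0 0 0 -1;0 0 0 0 -1"

```text
clock: 31.4
position: [0.464, -0.2307, 0.1228]
ee_rot: [-1.175, -2.91, -0.0]
force: [0.5, -0.2, -2.0]
width: 0.253
gripper_force: 60.0
```

Run:
```python
from h import *
s=st(); print(injig(s['position']))
p=shot('scene','sc8'); W=cloud(p); q=shot('top','tp8'); V=cloud(q)
for d in cut_out('strap',p)[:2]: X=W[d['mask']]; X=X[~np.isnan(X[:,0])]; print(d['confidence'],len(X),np.percentile(X,[3,50,97],axis=0).round(3).tolist())
# height grid of bench
for x in np.arange(.46,.86,.03):
    print(round(x,2),[int(1000*np.nanmax(V[...,2][k])) if (k:=(abs(V[...,0]-x)<.015)&(abs(V[...,1]-y)<.015)).any() else -1 for y in np.arange(.06,-.30,-.03)])
A=np.hstack([cv2.resize(p['frame'][130:310,130:330,::-1],(400,360)),cv2.resize(q['frame'][100:280,180:380,::-1],(400,360))]); cv2.imwrite('pics/c8.png',A)
```

```text
t 31.4 pos [ 0.464  -0.2307  0.1228] rot [[-0.72, 0.694, -0.003], [0.694, 0.72, 0.001], [0.003, -0.001, -1.0]] F [ 0.5 -0.2 -2. ] w 0.253 gf 59.997414350509644 j [ 0.32  0.34  0.05  1.92 -0.02  0.89  1.18]
[-111.37171567    3.05516343  122.78283682]
0.68 989 [[0.439, -0.325, -0.001], [0.491, -0.264, 0.161], [0.581, -0.142, 0.164]]
0.46 [4, 18, 21, 21, 22, 21, 20, 20, 604, 606, 603, 592]
0.49 [3, 5, 20, 22, 21, 21, 20, 268, 591, 589, 572, 571]
0.52 [3, 5, 19, 23, 20, 19, 20, 267, 552, 569, 553, 165]
0.55 [6, 6, 4, 14, 20, 22, 20, 4, 269, 266, 162, 37]
0.58 [6, 5, 5, 4, 18, 16, 3, 4, 5, 4, 39, 41]
0.61 [4, 6, 5, 22, 25, 24, 5, 5, 5, 5, 36, 39]
0.64 [3, 24, 27, 25, 9, 25, 4, 4, 4, 5, 5, 4]
0.67 [8, 24, 9, 9, 9, 23, 22, 5, 3, 7, 4, 6]
0.7 [5, 24, 24, 11, 11, 10, 23, 5, 4, 4, 4, 4]
0.73 [4, 22, 26, 25, 24, 24, 22, 4, 4, 6, 69, 6]
0.76 [6, 14, 17, 6, 4, 5, 4, 4, 4, 52, 77, 87]
0.79 [3, 9, 14, 11, 3, 3, 4, 5, 7, 84, 680, 712]
0.82 [6, 5, 12, 14, 5, 3, 54, 55, 629, 663, 673, 262]
0.85 [-5, 4, 14, 13, 49, 54, 68, 588, 625, 0, -1, -1]
```

View pics/c8.png

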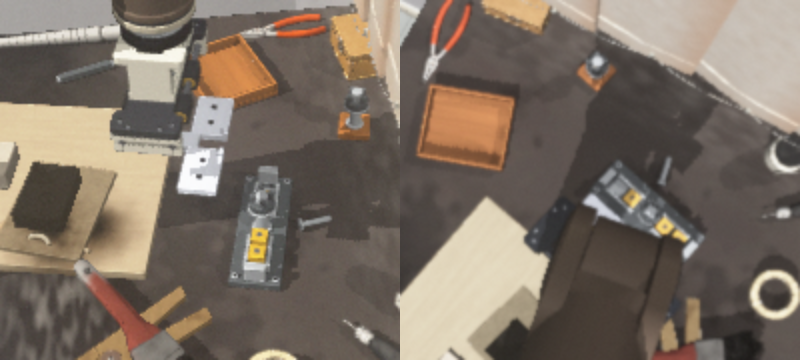

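play_rows --increments "0 0 0 5 -1;0 0 0 7 -1;0 0 0 7 -1;0 0 0 7 -1;0 0 0 7 -1"

```text
clock: 31.97
position: [0.462, -0.2298, 0.1197]
ee_rot: [-1.956, -2.446, 0.005]
force: [0.2, 0.3, -1.9]
width: 0.252
gripper_force: 60.0
```

play_rows --increments "0 0 0 7 -1;0 0 0 7 -1;0 0 0 7 -1;0 0 0 7 -1;0 0 0 7 -1"

```text
clock: 32.38
position: [0.462, -0.2298, 0.1197]
ee_rot: [-2.603, -1.746, 0.009]
force: [-0.2, 0.2, -1.1]
width: 0.253
gripper_force: 60.0
```

play_rows --increments "0 0 0 7 -1;0 0 0 7 -1;0 0 0 7 -1;1 -0.9 0 1 -1;2 -1.7 0 0 -1"

```text
clock: 32.8
position: [0.4635, -0.1929, 0.1201]
ee_rot: [-2.891, -1.218, 0.012]
force: [1.0, 0.5, -1.3]
width: 0.253
gripper_force: 60.0
```

play_rows --increments "2.7 -2.3 0 0 -1;2.7 -2.3 0 0 -1;2.7 -2.3 0 0 -1;2.7 -2.3 0 0 -1;2 -1.7 0 0 -1"

```text
clock: 33.22
position: [0.4741, -0.0194, 0.1204]
ee_rot: [-2.884, -1.229, 0.011]
force: [0.3, 0.1, -1.8]
width: 0.253
gripper_force: 60.0
```

play_rows --increments "0.7 -0.6 0 0 -1;0 0 0 0 -1;0 0 0 0 -1"

```text
clock: 33.47
position: [0.4751, -0.0139, 0.1208]
ee_rot: [-2.886, -1.228, 0.011]
force: [-0.2, -1.0, -1.9]
width: 0.252
gripper_force: 60.0
```

Run:
```python
from h import *
s=st(); plan([.4766,-.0132,-.009],46)
p=shot('scene','sc9'); W=cloud(p)
for d in cut_out('strap',p)[:2]:
    X=W[d['mask']]; X=X[(X[:,2]>.13)&(X[:,2]<.2)]; print(d['confidence'],len(X)); 
    if len(X)>30: print(cv2.minAreaRect((X[:,:2]*1000).astype(np.float32)),np.percentile(X[:,2],[5,50,95]))
q=shot('top'); V=cloud(q); n=np.array([-.69,-.725]); t=np.array([-.725,.69]); D=V[...,:2]-[.57,-.07]
for a in range(0,240,20): print(a,[int(1000*np.nanmedian(V[...,2][k])) if (k:=(D@t*1000>=a)&(D@t*1000<a+20)&(D@n*1000>=b)&(D@n*1000<b+20)).any() else -1 for b in range(-20,160,20)])
```

```text
t 33.47 pos [ 0.4751 -0.0139  0.1208] rot [[0.693, 0.72, -0.008], [0.72, -0.693, 0.002], [-0.004, -0.007, -1.0]] F [-0.2 -1.  -1.9] w 0.252 gf 59.997321367263794 j [-0.35  0.28  0.34  2.03 -0.12  0.86 -0.71]
heading 46.1 j7 -0.71 shift in present tool axes cm [ 0.21  0.15 12.98] turn 0.1
0.9 874
((456.2534484863281, -34.56463623046875), (88.6123275756836, 154.0457763671875), 45.610572814941406) [0.15238818 0.15915637 0.16430481]
0 [0, 17, 17, 16, 14, 15, 15, 15, 15]
20 [263, 264, 264, 262, 156, 16, 15, 15, 15]
40 [236, 265, 554, 530, 158, 158, 14, 15, 15]
60 [238, 547, 563, 549, 529, 157, 15, 22, 24]
80 [557, 566, 571, 588, 564, 517, 14, 23, 24]
100 [570, 571, 593, 600, 602, 578, 14, 23, 27]
120 [585, 592, 605, 617, 620, 618, 595, 23, 28]
140 [595, 601, 612, 631, 642, 646, 642, 627, 47]
160 [-1, 601, 612, 639, 655, 666, 671, 663, 648]
180 [-1, -1, 617, 643, 665, 680, 691, 693, 686]
200 [-1, -1, -1, 643, 667, 690, 706, 724, 722]
220 [-1, -1, -1, 15, 15, 693, 724, 730, 732]
```

play_rows --increments "0.2 0.1 4 0 -1;0 0 4 0 -1;0 0 3 0 -1;0 0 1.5 0 -1;0 0 0 0 -1"

```text
clock: 34.03
position: [0.4743, -0.0141, -0.0064]
ee_rot: [-2.887, -1.223, 0.017]
force: [-0.7, 0.6, -1.7]
width: 0.254
gripper_force: 60.0
```

play_rows --increments "0 0 0.3 0 -1;0 0 0.2 0 -1;0 0 0 0 -1;0 0 0 0 -1"

```text
clock: 34.37
position: [0.4778, -0.0124, -0.0074]
ee_rot: [-2.887, -1.227, 0.005]
force: [0.3, -0.0, -1.2]
width: 0.255
gripper_force: 60.0
```

play_rows --increments "0 0 0.15 0 -1;0 0 0 0 -1;0 0 0 0 -1"

```text
clock: 34.62
position: [0.4771, -0.0122, -0.0097]
ee_rot: [-2.887, -1.227, 0.007]
force: [0.2, -0.1, -1.5]
width: 0.255
gripper_force: 60.0
```

play_rows --increments "0 0 0.15 0 -1;0 0 0 0 -1;0 0 0 0 -1"

```text
clock: 34.87
position: [0.4768, -0.0123, -0.0116]
ee_rot: [-2.886, -1.227, 0.008]
force: [-0.3, 0.6, -1.6]
width: 0.254
gripper_force: 60.0
```

play_rows --increments "0 0 0.15 0 -1;0 0 0 0 -1;0 0 0 0 -1"

```text
clock: 35.12
position: [0.4769, -0.0123, -0.0127]
ee_rot: [-2.886, -1.227, 0.007]
force: [-2.4, 0.4, 6.2]
width: 0.252
gripper_force: 60.0
```

play_rows --increments "0 0 0.1 0 -1;0 0 0 0 -1;0 0 0 0 -1"

```text
clock: 35.37
position: [0.4769, -0.0123, -0.0128]
ee_rot: [-2.886, -1.226, 0.007]
force: [-6.3, 0.4, 23.2]
width: 0.256
gripper_force: 60.1
```

play_rows --increments "0 0 -0.1 0 -1;0 0 0 0 -1;0 0 0 0 -0.2;0 0 0 0 -0.2;0 0 0 0 -0.2"

```text
clock: 35.78
position: [0.4768, -0.0124, -0.0132]
ee_rot: [-2.887, -1.227, 0.008]
force: [-0.2, 0.4, -0.8]
width: 0.385
gripper_force: 0.0
```

play_rows --increments "0 0 0 0 -0.2;0 0 -2 0 -0.2;0 0 -4 0 -0.2;0 0 -4 0 -0.2;0 0 -4 0 -0.2"

```text
clock: 36.2
position: [0.477, -0.013, 0.1283]
ee_rot: [-2.887, -1.226, 0.011]
force: [0.6, 0.9, -0.1]
width: 0.4
gripper_force: 0.0
```

Run:
```python
from h import *
s=st()
p=shot('scene'); W=cloud(p); q=shot('top'); V=cloud(q)
for P,Wd in ((p,W),(q,V)):
  for nm in ('strap','blank_1','lock_pin'):
    for d in cut_out(nm,P)[:4]:
        X=Wd[d['mask']]; X=X[~np.isnan(X[:,0])]
        if len(X)>4: print(nm,round(d['confidence'],2),d['point'],len(X),cv2.minAreaRect((X[:,:2]*1000).astype(np.float32)),np.percentile(X[:,2],[5,50,95]).round(4),'jig',np.median(injig(X),0).round(1))
```

```text
t 36.2 pos [ 0.477  -0.013   0.1283] rot [[0.694, 0.72, -0.008], [0.72, -0.694, 0.002], [-0.004, -0.007, -1.0]] F [ 0.6  0.9 -0.1] w 0.4 gf 0.0 j [-0.37  0.27  0.36  2.02 -0.13  0.88 -0.71]
strap 0.97 [195.8, 175.2] 819 ((443.3810729980469, -46.124916076660156), (127.30670928955078, 145.35870361328125), 4.801275253295898) [0.0182 0.0253 0.0311] jig [-249.7  123.4   25.3]
blank_1 0.57 [256.3, 259.3] 64 ((503.9500732421875, -352.62860107421875), (22.58346176147461, 18.66864776611328), 32.53246307373047) [0.028  0.0351 0.0381] jig [  1.4 -60.3  35.1]
lock_pin 0.27 [247.9, 263.1] 1080 ((541.1856689453125, -311.2843322753906), (177.49649047851562, 66.86764526367188), 47.19546890258789) [0.0065 0.0125 0.0343] jig [  6.9 -23.2  12.5]
strap 0.95 [241.2, 216.5] 848 ((448.998046875, -42.95428466796875), (60.68832778930664, 153.8328094482422), 45.03766632080078) [0.0152 0.025  0.0292] jig [-246.3  123.5   25. ]
blank_1 0.64 [217.6, 319.6] 46 ((502.6436462402344, -349.2875671386719), (18.11672019958496, 18.90497589111328), 44.97092056274414) [0.029  0.0348 0.0381] jig [ -2.1 -56.2  34.8]
blank_1
[... 185 characters left out ...]
0.6, 311.0] 37 ((519.4917602539062, -330.07177734375), (16.569374084472656, 16.423381805419922), 43.50027084350586) [0.0307 0.034  0.0384] jig [ -2.3 -30.4  34. ]
blank_1 0.29 [237.6, 213.2] 711 ((448.09344482421875, -41.12078857421875), (60.176605224609375, 150.51478576660156), 45.71896743774414) [0.0211 0.0254 0.0293] jig [-253.9  122.6   25.4]
lock_pin 0.35 [185.3, 314.0] 33 ((602.4140625, -337.9205322265625), (7.128671646118164, 38.49386215209961), 71.00446319580078) [0.0024 0.0076 0.0132] jig [62.2 20.9  7.6]
lock_pin 0.27 [207.1, 300.3] 1100 ((540.0215454101562, -310.8885192871094), (180.17086791992188, 68.56985473632812), 45.690860748291016) [0.0059 0.012  0.0357] jig [-5.8  7.  12. ]
```

play_rows --increments "-2.5 2.83 0 0 -0.2;-2.5 2.83 0 0 -0.2;-2.5 2.83 0 0 -0.2;-2.5 2.83 0 0 -0.2;-2.5 2.83 0 0 -0.2" --grip_force 40

```text
clock: 37.02
position: [0.492, -0.2025, 0.1251]
ee_rot: [-2.885, -1.227, 0.011]
force: [1.1, 2.4, 0.2]
width: 0.401
gripper_force: 0.0
```

play_rows --increments "-2.5 2.83 0 0 -0.2;-2.5 2.83 0 0 -0.2;-2.5 2.83 0 0 -0.2;-2.5 2.83 0 0 -0.2;0 0 3 0 -0.2"

```text
clock: 37.43
position: [0.5053, -0.363, 0.0993]
ee_rot: [2.891, 1.215, -0.006]
force: [0.4, -1.2, -0.1]
width: 0.4
gripper_force: 0.0
```

play_rows --increments "0 0 2 0 -0.2;0 0 0 0 -0.2;0 0 0 0 -0.2"

```text
clock: 37.68
position: [0.5032, -0.3505, 0.074]
ee_rot: [-2.883, -1.225, 0.012]
force: [-0.6, -0.1, 1.0]
width: 0.399
gripper_force: 0.0
```

```bash
cat >> h.py <<'E'
def blanks(z0=.028,z1=.042):
    p=shot('wrist','last_wrist'); L=injig(cloud(p))
    for d in cut_out('blank_1',p)[:5]:
        X=L[d['mask']]; X=X[(X[:,2]>z0*1000)&(X[:,2]<z1*1000)]
        if len(X)>20: print('blank',round(d['confidence'],2),len(X),np.percentile(X,[2,98],axis=0).round(1).tolist())
E
python3 - <<'E'
from h import *
s=st(); plan([.5045,-.3522,-.012],46.3); blanks(); print(injig(s['position']))
E
```

```text
t 37.68 pos [ 0.5032 -0.3505  0.074 ] rot [[0.694, 0.72, -0.011], [0.72, -0.694, 0.005], [-0.004, -0.011, -1.0]] F [-0.6 -0.1  1. ] w 0.399 gf 0.0 j [ 0.25  0.56  0.4   1.75 -0.27  0.9  -0.  ]
heading 46.0 j7 -0.0 shift in present tool axes cm [-0.    0.31  8.6 ] turn -0.3
blank 0.89 575 [[-8.1, -39.0, 33.7], [11.2, -19.5, 37.1]]
blank 0.81 668 [[-8.7, 23.2, 34.2], [10.8, 41.4, 37.3]]
blank 0.64 1176 [[-11.4, -82.3, 28.8], [13.3, 85.0, 37.2]]
[ -0.23865637 -56.45350661  74.04552963]
```

View pics/last_wrist.png

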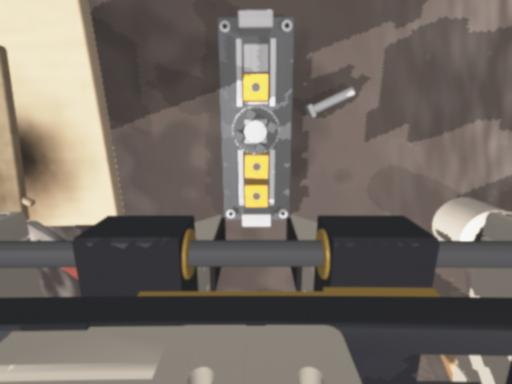

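play_rows --increments "0 0.3 3 0 -0.2;0 0 3 0 -0.2;0 0 1.6 0 -0.2;0 0 1 0 -0.2;0 0 0 0 -0.2"

```text
clock: 38.2
position: [0.506, -0.3524, -0.011]
ee_rot: [-2.885, -1.227, 0.009]
force: [-0.2, 0.9, -0.4]
width: 0.396
gripper_force: 0.0
```

play_rows --increments "0 0 0 0 -1;0 0 0 0 -1;0 0 0 0 -1;0 0 0 0 -1;0 0 0 0 -1"

```text
clock: 38.62
position: [0.5044, -0.3511, -0.009]
ee_rot: [-2.882, -1.225, 0.01]
force: [-8.7, 7.1, 9.8]
width: 0.208
gripper_force: 40.0
```

play_rows --increments "0 0 0 0 -1;0 0 -1 0 -1;0 0 -2 0 -1;0 0 -4 0 -1;0 0 -4 0 -1"

```text
clock: 39.03
position: [0.5065, -0.3534, 0.1017]
ee_rot: [-2.887, -1.226, 0.009]
force: [0.9, -1.3, -0.4]
width: 0.213
gripper_force: 40.0
```

play_rows --increments "0 0 -2 0 -1;0 0 0 0 -1;0 0 0 0 -1"

```text
clock: 39.28
position: [0.5085, -0.3545, 0.1226]
ee_rot: [-2.89, -1.228, 0.003]
force: [0.3, 1.1, -1.1]
width: 0.211
gripper_force: 40.0
```

Run:
```python
from h import *
s=st(); blanks()
q=shot('top'); V=cloud(q); p=shot('scene'); W=cloud(p)
for P,Wd in ((q,V),(p,W)):
    m=(Wd[...,2]>.017)&(Wd[...,2]<.026)&(abs(Wd[...,0]-.68)<.09)&(abs(Wd[...,1]+.043)<.09); r=cv2.minAreaRect((Wd[m][:,:2]*1000).astype(np.float32)); print('tray',m.sum(),r)
plan([.678,-.043,.1])
```

```text
t 39.28 pos [ 0.5085 -0.3545  0.1226] rot [[0.694, 0.72, -0.002], [0.72, -0.694, 0.0], [-0.001, -0.002, -1.0]] F [ 0.3  1.1 -1.1] w 0.211 gf 39.992276430130005 j [ 0.23  0.51  0.43  1.69 -0.24  0.99 -0.02]
blank 0.81 410 [[-8.1, -39.2, 30.0], [11.1, -19.5, 37.3]]
blank 0.74 471 [[-8.8, 23.1, 34.1], [10.2, 42.8, 37.3]]
tray 252 ((677.7883911132812, -41.74980926513672), (130.8573455810547, 110.3187026977539), 78.80345153808594)
tray 86 ((641.65380859375, -8.514015197753906), (125.4839859008789, 57.23909378051758), 47.73594665527344)
heading 46.1 j7 -0.02 shift in present tool axes cm [34.23 -9.14  1.85] turn 0
```

play_rows --increments "3.7 -1.1 0 0 -1;3.7 -1.1 0 0 -1;3.7 -1.1 0 0 -1;3.7 -1.1 0 0 -1;3.7 -1.1 0 0 -1"

```text
clock: 39.9
position: [0.5958, -0.1803, 0.1185]
ee_rot: [-2.886, -1.226, 0.011]
force: [0.9, -0.7, -0.9]
width: 0.21
gripper_force: 40.0
```

play_rows --increments "3.7 -1.1 0 0 -1;3.7 -1.1 0 0 -1;3.9 -1.1 0 0 -1;0 0 0 -6.5 -1;0 0 0 -6.5 -1"

```text
clock: 40.32
position: [0.651, -0.073, 0.1176]
ee_rot: [-2.718, -1.559, 0.009]
force: [-0.2, -2.0, -0.7]
width: 0.209
gripper_force: 40.0
```

play_rows --increments "0 0 3 -6.5 -1;0 0 3 -6.5 -1;0 0 2 -6.7 -1;0 0 0 0 -1;0 0 0 0 -1"

```text
clock: 40.73
position: [0.6486, -0.0778, 0.0381]
ee_rot: [-2.425, -1.982, 0.01]
force: [0.1, -0.9, 0.7]
width: 0.216
gripper_force: 40.0
```

```bash
cat >> h.py <<'E'
T=np.array([.678,-.042]); TX=np.array([.981,-.194]); TY=np.array([.194,.981])
def tray(x,y): return T+np.array(x)/1000*TX+np.array(y)/1000*TY
def intray(P): D=np.asarray(P)[...,:2]-T; return np.stack([D@TX,D@TY],-1)*1000
E
python3 - <<'E'
from h import *
s=st(); print(intray(s['position'])); plan([*tray(-17,-40),-.015],78.8)
E
```

```text
t 40.73 pos [ 0.6486 -0.0778  0.0381] rot [[0.199, 0.98, -0.01], [0.98, -0.199, 0.003], [0.001, -0.011, -1.0]] F [ 0.1 -0.9  0.7] w 0.216 gf 39.991804361343384 j [-0.11  0.64  0.22  1.66 -0.18  0.88 -0.01]
[-21.88731306 -40.86219491]
heading 78.5 j7 -0.01 shift in present tool axes cm [0.08 0.55 5.3 ] turn -0.3
```

play_rows --increments "0.1 0.5 2.5 0 -1;0 0 2 0 -1;0 0 0.8 0 -1;0 0 0 0 -1;0 0 0 0 -1"

```text
clock: 41.15
position: [0.6553, -0.0777, -0.0123]
ee_rot: [-2.426, -1.987, 0.005]
force: [1.1, -0.3, -0.2]
width: 0.213
gripper_force: 40.0
```

play_rows --increments "0 0 0 0 -0.4;0 0 0 0 -0.4;0 0 0 0 -0.4;0 0 0 0 -0.4;0 0 -2 0 -0.4"

```text
clock: 41.57
position: [0.6524, -0.0772, 0.004]
ee_rot: [-2.421, -1.987, 0.011]
force: [-1.3, 0.1, -1.2]
width: 0.298
gripper_force: 0.0
```

play_rows --increments "0 0 -4 0 -0.2;0 0 -4 0 -0.2;0 0 -3 0 -0.2;0 0 -2 0 -0.2;0 0 0 0 -0.2"

```text
clock: 41.98
position: [0.6589, -0.0785, 0.1426]
ee_rot: [-2.429, -1.992, -0.005]
force: [1.9, -1.0, 0.2]
width: 0.398
gripper_force: 0.0
```

```bash
cat >> h.py <<'E'
def trayview():
    for n in ('top','scene'):
        p=shot(n,'last_'+n); W=cloud(p)
        for d in cut_out('blank_1',p)[:5]+cut_out('lock_pin',p)[:2]:
            X=W[d['mask']]; X=X[~np.isnan(X[:,0])]
            if len(X): print(n,round(d['confidence'],2),len(X),'tray',np.median(intray(X),0).round(0),'z',np.percentile(X[:,2],[10,90]).round(3))
E
python3 - <<'E'
from h import *
s=st(); trayview(); P=np.array([.5428,-.3100])-.0305*EY+.0008*EX; print(P); plan([*P,.06],46.3)
E
```

```text
t 41.98 pos [ 0.6589 -0.0785  0.1426] rot [[0.196, 0.981, 0.002], [0.981, -0.196, 0.002], [0.003, 0.002, -1.0]] F [ 1.9 -1.   0.2] w 0.398 gf 0.0 j [-0.12  0.54  0.25  1.55 -0.15  1.07 -0.03]
top 0.47 1174 tray [ -85. -290.] z [0.007 0.025]
top 0.45 40 tray [ -99. -315.] z [0.031 0.038]
top 0.43 28 tray [ -17. -305.] z [0.004 0.009]
scene 0.6 133 tray [ -98. -319.] z [0.013 0.037]
scene 0.57 48 tray [-16. -47.] z [0.017 0.03 ]
scene 0.43 631 tray [  30. -486.] z [0.015 0.065]
scene 0.44 62 tray [ -17. -307.] z [0.    0.011]
[ 0.522309   -0.33260414]
heading 78.7 j7 -0.03 shift in present tool axes cm [-27.58  -7.96   7.57] turn 32.4
```

play_rows --increments "-3.45 -1 0 0 -0.2;-3.45 -1 0 0 -0.2;-3.45 -1 0 0 -0.2;-3.45 -1 0 0 -0.2;-3.45 -1 0 0 -0.2"

```text
clock: 42.7
position: [0.5716, -0.2385, 0.1357]
ee_rot: [-2.422, -1.988, 0.007]
force: [0.7, 0.0, -0.5]
width: 0.399
gripper_force: 0.0
```

play_rows --increments "-3.45 -1 0 0 -0.2;-3.45 -1 0 0 -0.2;-3.45 -1 0 0 -0.2;0 0 0 6.5 -0.2;0 0 0 6.5 -0.2"

```text
clock: 43.12
position: [0.5206, -0.3365, 0.136]
ee_rot: [-2.642, -1.688, 0.009]
force: [0.7, 1.8, -0.8]
width: 0.402
gripper_force: 0.0
```

play_rows --increments "0 0 3 6.5 -0.2;0 0 3 6.5 -0.2;0 0 1.5 6.4 -0.2;0 0 0 0 -0.2;0 0 0 0 -0.2"

```text
clock: 43.53
position: [0.5221, -0.3323, 0.0606]
ee_rot: [-2.879, -1.239, 0.012]
force: [0.1, -0.6, 0.3]
width: 0.401
gripper_force: 0.0
```

Run:
```python
from h import *
s=st(); P=np.array([.5428,-.3100])-.0305*EY+.0008*EX;plan([*P,-.0105],46.3)
```

```text
t 43.53 pos [ 0.5221 -0.3323  0.0606] rot [[0.688, 0.726, -0.01], [0.726, -0.688, 0.004], [-0.004, -0.01, -1.0]] F [ 0.1 -0.6  0.3] w 0.401 gf 0.0 j [ 0.21  0.58  0.4   1.74 -0.28  0.88 -0.02]
heading 46.6 j7 -0.02 shift in present tool axes cm [0.03 0.11 7.11] turn 0.3
```

play_rows --increments "0 0.05 3 0.3 -0.2;0 0 2.5 0 -0.2;0 0 1 0 -0.2;0 0 0.6 0 -0.2;0 0 0 0 -0.2"

```text
clock: 43.95
position: [0.5228, -0.3331, -0.0092]
ee_rot: [-2.885, -1.229, 0.008]
force: [0.6, -0.6, 0.7]
width: 0.397
gripper_force: 0.0
```

play_rows --increments "0 0 0 0 -1;0 0 0 0 -1;0 0 0 0 -1;0 0 0 0 -1;0 0 0 0 -1"

```text
clock: 44.37
position: [0.5224, -0.3323, -0.008]
ee_rot: [-2.885, -1.227, 0.008]
force: [-4.2, 3.7, 7.0]
width: 0.212
gripper_force: 40.0
```

play_rows --increments "0 0 0 0 -1;0 0 -1 0 -1;0 0 -2 0 -1;0 0 -4 0 -1;0 0 -4 0 -1"

```text
clock: 44.78
position: [0.5228, -0.333, 0.1022]
ee_rot: [-2.886, -1.226, 0.01]
force: [0.6, -0.7, -1.0]
width: 0.213
gripper_force: 40.0
```

play_rows --increments "0 0 -2 0 -1;0 0 0 0 -1;0 0 0 0 -1"

```text
clock: 45.03
position: [0.5249, -0.334, 0.1232]
ee_rot: [-2.889, -1.228, 0.003]
force: [0.0, 1.1, -1.6]
width: 0.213
gripper_force: 40.0
```

Run:
```python
from h import *
s=st(); P=tray(-17,-12); print(P); plan([*P,.12])
```

```text
t 45.03 pos [ 0.5249 -0.334   0.1232] rot [[0.694, 0.72, -0.003], [0.72, -0.694, 0.001], [-0.001, -0.003, -1.0]] F [ 0.   1.1 -1.6] w 0.213 gf 39.99543786048889 j [ 0.19  0.51  0.44  1.69 -0.25  1.   -0.06]
[ 0.658995 -0.050474]
heading 46.1 j7 -0.06 shift in present tool axes cm [ 29.72 -10.01   0.31] turn 0
```

play_rows --increments "3.7 -1.25 0 0 -1;3.7 -1.25 0 0 -1;3.7 -1.25 0 0 -1;3.7 -1.25 0 0 -1;3.7 -1.25 0 0 -1"

```text
clock: 45.45
position: [0.6067, -0.1547, 0.1195]
ee_rot: [-2.886, -1.226, 0.011]
force: [0.8, -1.2, -0.9]
width: 0.21
gripper_force: 40.0
```

play_rows --increments "3.7 -1.25 0 0 -1;3.7 -1.25 0 0 -1;3.8 -1.25 0 0 -1;0 0 0 -6.5 -1;0 0 0 -6.5 -1"

```text
clock: 45.87
position: [0.6579, -0.0451, 0.1186]
ee_rot: [-2.718, -1.559, 0.01]
force: [-1.3, -1.2, -1.6]
width: 0.213
gripper_force: 40.0
```

play_rows --increments "0 0 3 -6.5 -1;0 0 3 -6.5 -1;0 0 2 -6.7 -1;0 0 0 0 -1;0 0 0 0 -1"

```text
clock: 46.28
position: [0.6557, -0.05, 0.0391]
ee_rot: [-2.425, -1.983, 0.01]
force: [0.7, 0.2, 0.8]
width: 0.21
gripper_force: 40.0
```

Run:
```python
from h import *
s=st(); print(intray(s['position'])); plan([*tray(-17,-12),-.0135],78.8)
```

```text
t 46.28 pos [ 0.6557 -0.05    0.0391] rot [[0.199, 0.98, -0.011], [0.98, -0.199, 0.003], [0.001, -0.011, -1.0]] F [0.7 0.2 0.8] w 0.21 gf 39.99507486820221 j [-0.15  0.64  0.23  1.65 -0.18  0.88 -0.05]
[-20.32152144 -12.14685519]
heading 78.5 j7 -0.05 shift in present tool axes cm [0.01 0.39 5.26] turn -0.3
```

play_rows --increments "0 0.35 2.5 0 -1;0 0 2 0 -1;0 0 0.8 0 -1;0 0 0 0 -1;0 0 0 0 -1"

```text
clock: 46.7
position: [0.661, -0.0505, -0.0113]
ee_rot: [-2.426, -1.987, 0.005]
force: [0.2, -0.7, -0.4]
width: 0.211
gripper_force: 40.0
```

play_rows --increments "0 0 0 0 -0.4;0 0 0 0 -0.4;0 0 0 0 -0.4;0 0 0 0 -0.4;0 0 -2 0 -0.4"

```text
clock: 47.12
position: [0.658, -0.0502, 0.005]
ee_rot: [-2.421, -1.987, 0.012]
force: [-1.1, 0.4, 0.1]
width: 0.299
gripper_force: 0.0
```

play_rows --increments "0 0 -4 0 -0.2;0 0 -4 0 -0.2;0 0 -3 0 -0.2;0 0 -2 0 -0.2;0 0 0 0 -0.2"

```text
clock: 47.53
position: [0.6645, -0.0513, 0.1436]
ee_rot: [-2.428, -1.992, -0.005]
force: [0.2, -0.4, 0.9]
width: 0.399
gripper_force: 0.0
```

Run:
```python
from h import *
s=st(); P=np.array([.5428,-.3100])+.0315*EY+.0008*EX; print(P); plan([*P,.06],46.3)
```

```text
t 47.53 pos [ 0.6645 -0.0513  0.1436] rot [[0.195, 0.981, 0.002], [0.981, -0.196, 0.003], [0.003, 0.002, -1.0]] F [ 0.2 -0.4  0.9] w 0.399 gf 0.0 j [-0.17  0.54  0.26  1.54 -0.16  1.08 -0.07]
[ 0.5651386  -0.28777814]
heading 78.7 j7 -0.07 shift in present tool axes cm [-25.16  -5.14   8.28] turn 32.4
```

play_rows --increments "-3.6 -0.73 0 0 -0.2;-3.6 -0.73 0 0 -0.2;-3.6 -0.73 0 0 -0.2;-3.6 -0.73 0 0 -0.2;-3.6 -0.73 0 0 -0.2"

```text
clock: 47.95
position: [0.5894, -0.2216, 0.1375]
ee_rot: [-2.423, -1.989, 0.005]
force: [0.9, -0.6, -0.5]
width: 0.401
gripper_force: 0.0
```

play_rows --increments "-3.6 -0.73 0 0 -0.2;-3.6 -0.73 0 0 -0.2;0 0 0 6.5 -0.2;0 0 0 6.5 -0.2;0 0 0 6.5 -0.2"

```text
clock: 48.37
position: [0.5613, -0.2891, 0.1374]
ee_rot: [-2.732, -1.539, 0.007]
force: [0.3, 0.6, 0.7]
width: 0.399
gripper_force: 0.0
```

play_rows --increments "0 0 3 6.5 -0.2;0 0 3 6.4 -0.2;0 0 1.5 0 -0.2;0 0 0 0 -0.2;0 0 0 0 -0.2"

```text
clock: 48.78
position: [0.561, -0.2875, 0.0621]
ee_rot: [-2.882, -1.235, 0.01]
force: [0.2, -1.1, 0.6]
width: 0.399
gripper_force: 0.0
```

Run:
```python
from h import *
s=st(); P=np.array([.5428,-.3100])+.0315*EY+.0008*EX;plan([*P,-.0105],46.3); blanks()
```

```text
t 48.78 pos [ 0.561  -0.2875  0.0621] rot [[0.69, 0.724, -0.008], [0.724, -0.69, 0.003], [-0.003, -0.008, -1.0]] F [ 0.2 -1.1  0.6] w 0.399 gf 0.0 j [ 0.12  0.6   0.4   1.71 -0.28  0.9  -0.12]
heading 46.4 j7 -0.12 shift in present tool axes cm [0.29 0.38 7.26] turn 0.1
blank 0.85 610 [[-8.7, 23.7, 29.5], [10.2, 43.3, 37.0]]
```

play_rows --increments "0.3 0.3 3 0 -0.2;0 0 2.5 0 -0.2;0 0 1.2 0 -0.2;0 0 0.6 0 -0.2;0 0 0 0 -0.2"

```text
clock: 49.3
position: [0.5651, -0.2876, -0.0105]
ee_rot: [-2.883, -1.234, 0.009]
force: [1.4, 0.2, -0.6]
width: 0.399
gripper_force: 0.0
```

play_rows --increments "0 0 0 0 -1;0 0 0 0 -1;0 0 0 0 -1;0 0 0 0 -1;0 0 0 0 -1"

```text
clock: 49.72
position: [0.5654, -0.2872, -0.0091]
ee_rot: [-2.883, -1.234, 0.007]
force: [-2.7, 1.8, 5.8]
width: 0.214
gripper_force: 40.0
```

play_rows --increments "0 0 0 0 -1;0 0 -1 0 -1;0 0 -2 0 -1;0 0 -4 0 -1;0 0 -4 0 -1"

```text
clock: 50.13
position: [0.5652, -0.2876, 0.101]
ee_rot: [-2.882, -1.233, 0.01]
force: [2.1, -1.3, 0.1]
width: 0.21
gripper_force: 40.0
```

play_rows --increments "0 0 -2 0 -1;0 0 0 0 -1;0 0 0 0 -1"

```text
clock: 50.38
position: [0.5674, -0.2885, 0.1221]
ee_rot: [-2.886, -1.235, 0.003]
force: [-0.0, 0.6, -0.7]
width: 0.209
gripper_force: 40.0
```

Run:
```python
from h import *
s=st(); P=tray(-17,17); print(P); plan([*P,.12])
```

```text
t 50.38 pos [ 0.5674 -0.2885  0.1221] rot [[0.69, 0.724, -0.003], [0.724, -0.69, 0.001], [-0.001, -0.003, -1.0]] F [-0.   0.6 -0.7] w 0.209 gf 39.99839186668396 j [ 0.1   0.54  0.43  1.65 -0.25  1.02 -0.15]
[ 0.664621 -0.022025]
heading 46.4 j7 -0.15 shift in present tool axes cm [ 25.99 -11.36   0.22] turn 0
```

play_rows --increments "3.7 -1.6 0 0 -1;3.7 -1.6 0 0 -1;3.7 -1.6 0 0 -1;3.7 -1.6 0 0 -1;3.7 -1.6 0 0 -1"

```text
clock: 50.8
position: [0.6355, -0.0968, 0.1186]
ee_rot: [-2.883, -1.233, 0.011]
force: [0.1, 0.3, -0.7]
width: 0.215
gripper_force: 40.0
```

play_rows --increments "3.7 -1.6 0 0 -1;3.8 -1.6 0 0 -1;0 0 0 -6.5 -1;0 0 0 -6.5 -1;0 0 0 -6.5 -1"

```text
clock: 51.22
position: [0.6638, -0.0209, 0.1181]
ee_rot: [-2.624, -1.714, 0.01]
force: [-1.0, -0.5, -0.5]
width: 0.212
gripper_force: 40.0
```

play_rows --increments "0 0 3 -6.5 -1;0 0 3 -6.5 -1;0 0 2 0 -1;0 0 0 0 -1;0 0 0 0 -1"

```text
clock: 51.63
position: [0.6625, -0.0223, 0.0382]
ee_rot: [-2.421, -1.988, 0.01]
force: [0.9, -0.2, -0.9]
width: 0.212
gripper_force: 40.0
```

Run:
```python
from h import *
s=st(); print(intray(s['position'])); plan([*tray(-17,17),-.0135],78.8)
```

```text
t 51.63 pos [ 0.6625 -0.0223  0.0382] rot [[0.194, 0.981, -0.011], [0.981, -0.194, 0.003], [0.0, -0.011, -1.0]] F [ 0.9 -0.2 -0.9] w 0.212 gf 39.99829173088074 j [-0.2   0.65  0.24  1.63 -0.19  0.89 -0.08]
[-18.97837063  16.28726616]
heading 78.8 j7 -0.08 shift in present tool axes cm [0.07 0.25 5.17] turn -0.0
```

play_rows --increments "0 0.2 2.5 0 -1;0 0 2 0 -1;0 0 0.7 0 -1;0 0 0 0 -1;0 0 0 0 -1"

```text
clock: 52.05
position: [0.6664, -0.0225, -0.0111]
ee_rot: [-2.423, -1.991, 0.004]
force: [-1.5, -0.1, -0.3]
width: 0.213
gripper_force: 40.0
```

play_rows --increments "0 0 0 0 -0.4;0 0 0 0 -0.4;0 0 0 0 -0.4;0 0 0 0 -0.4;0 0 -2 0 -0.4"

```text
clock: 52.47
position: [0.6633, -0.0223, 0.005]
ee_rot: [-2.419, -1.989, 0.012]
force: [-1.3, -0.0, -0.9]
width: 0.302
gripper_force: 0.0
```

play_rows --increments "0 0 -4 0 -0.3;0 0 -4 0 -0.3;0 0 -3 0 -0.3;0 0 -2 0 -0.3;0 0 0 0 -0.3"

```text
clock: 52.88
position: [0.6699, -0.0232, 0.1437]
ee_rot: [-2.426, -1.994, -0.006]
force: [1.3, -0.4, 0.3]
width: 0.353
gripper_force: 0.0
```

Run:
```python
from h import *
s=st(); plan([.60,-.337,.1],161); trayview()
```

```text
t 52.88 pos [ 0.6699 -0.0232  0.1437] rot [[0.194, 0.981, 0.002], [0.981, -0.194, 0.003], [0.003, 0.001, -1.0]] F [ 1.3 -0.4  0.3] w 0.353 gf 0.0 j [-0.21  0.55  0.27  1.53 -0.16  1.08 -0.1 ]
heading 78.8 j7 -0.1 shift in present tool axes cm [-32.15  -0.79   4.26] turn -82.2
top 0.68 1022 tray [  8. -19.] z [0.001 0.02 ]
top 0.6 47 tray [-17. -13.] z [0.024 0.031]
top 0.44 14 tray [-18. -41.] z [0.024 0.03 ]
scene 0.71 174 tray [-183.  126.] z [0.001 0.012]
scene 0.56 49 tray [-17.  13.] z [0.015 0.031]
scene 0.5 45 tray [-19. -15.] z [0.018 0.031]
scene 0.52 167 tray [ 115. -186.] z [0.017 0.074]
scene 0.44 239 tray [ -84. -295.] z [0.015 0.076]
```

play_rows --increments "-3.57 -0.09 0 0 -0.3;-3.57 -0.09 0 0 -0.3;-3.57 -0.09 0 0 -0.3;-3.57 -0.09 0 0 -0.3;-3.57 -0.09 0 0 -0.3"

```text
clock: 53.6
position: [0.6267, -0.1985, 0.1364]
ee_rot: [-2.421, -1.991, 0.007]
force: [0.8, 0.8, 0.1]
width: 0.347
gripper_force: 0.0
```

play_rows --increments "-3.57 -0.09 0 0 -0.3;-3.57 -0.09 0 0 -0.3;-3.57 -0.09 0 0 -0.3;-3.57 -0.09 0 0 -0.3;0 0 0 -7 -0.3"

```text
clock: 54.02
position: [0.5917, -0.3465, 0.1362]
ee_rot: [-2.309, -2.122, 0.015]
force: [-1.8, -1.4, -0.9]
width: 0.344
gripper_force: 0.0
```

play_rows --increments "0 0 0 -7 -0.3;0 0 0 -7 -0.3;0 0 0 -7 -0.3;0 0 0 -7 -0.3;0 0 0 -7 -0.3"

```text
clock: 54.43
position: [0.596, -0.3363, 0.1359]
ee_rot: [-1.538, -2.729, 0.002]
force: [-0.1, 0.8, -0.4]
width: 0.35
gripper_force: 0.0
```

play_rows --increments "0 0 0 -7 -0.3;0 0 0 -7 -0.3;0 0 0 -7 -0.3;0 0 0 -7 -0.3;0 0 0 -7 -0.3"

```text
clock: 54.85
position: [0.5961, -0.3363, 0.136]
ee_rot: [-0.646, -3.065, -0.003]
force: [-0.9, -0.7, -1.0]
width: 0.352
gripper_force: 0.0
```

play_rows --increments "0 0 0 -5 -0.3;0 0 0 0 -0.3;0 0 0 0 -0.3"

```text
clock: 55.1
position: [0.5962, -0.3365, 0.1363]
ee_rot: [-0.526, -3.089, -0.004]
force: [-0.3, 0.5, -0.9]
width: 0.35
gripper_force: 0.0
```

```bash
cat >> h.py <<'E'
def pin(names=('wrist','top','scene')):
    for n in names:
        p=shot(n,'last_'+n); W=cloud(p)
        for d in cut_out('lock_pin',p)[:2]:
            X=W[d['mask']]; X=X[(X[:,2]>.004)&(X[:,2]<.016)]
            if len(X)<10: continue
            r=cv2.minAreaRect((X[:,:2]*1000).astype(np.float32)); print(n,round(d['confidence'],2),len(X),np.round(r[0],1),np.round(r[1],1),round(r[2],1),'z90',np.percentile(X[:,2],90).round(4))
E
python3 - <<'E'
from h import *
s=st(); pin()
E
```

```text
t 55.1 pos [ 0.5962 -0.3365  0.1363] rot [[-0.944, 0.331, -0.008], [0.331, 0.944, 0.004], [0.009, 0.001, -1.0]] F [-0.3  0.5 -0.9] w 0.35 gf 0.0 j [ 0.47  0.58 -0.06  1.46  0.04  1.11  1.64]
wrist 0.79 267 [ 606.4 -339.2] [11.7 43. ] 70.8 z90 0.0113
```

View pics/last_wrist.png

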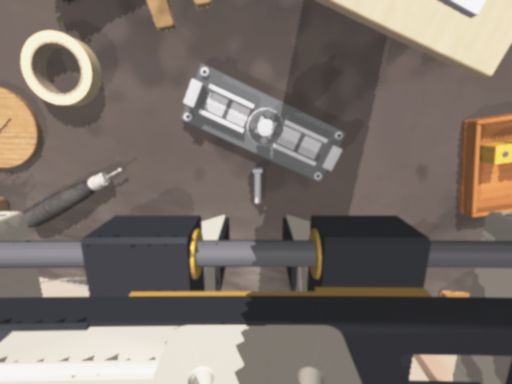

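Run:
```python
from h import *
plan([.6093,-.3386,-.030],160.8)
```

```text
heading 160.8 j7 1.64 shift in present tool axes cm [-1.39  0.2  16.71] turn -0.0
```

play_rows --increments "-1.3 0.2 4 0 -0.3;0 0 4 0 -0.3;0 0 4 0 -0.3;0 0 3 0 -0.3;0 0 1 0 -0.3"

```text
clock: 55.82
position: [0.6051, -0.3367, -0.0277]
ee_rot: [-0.521, -3.084, -0.006]
force: [-0.9, 0.3, -0.8]
width: 0.347
gripper_force: 0.0
```

play_rows --increments "0 0 0.5 0 -0.3;0 0 0 0 -0.3;0 0 0 0 -0.3"

```text
clock: 56.07
position: [0.6099, -0.3391, -0.0253]
ee_rot: [-0.522, -3.094, -0.001]
force: [0.6, -1.3, 0.6]
width: 0.348
gripper_force: 0.0
```

play_rows --increments "0 0 0.2 0 -0.3;0 0 0 0 -0.3;0 0 0 0 -0.3"

```text
clock: 56.32
position: [0.6091, -0.3388, -0.028]
ee_rot: [-0.522, -3.093, -0.002]
force: [-0.7, 0.1, 0.7]
width: 0.349
gripper_force: 0.0
```

Run:
```python
from h import *
st(); plan([.6093,-.3386,-.033],160.8)
```

```text
t 56.32 pos [ 0.6091 -0.3388 -0.028 ] rot [[-0.945, 0.328, -0.005], [0.328, 0.945, 0.002], [0.005, 0.0, -1.0]] F [-0.7  0.1  0.7] w 0.349 gf 0.0 j [ 0.47  0.77 -0.06  1.56  0.06  0.82  1.62]
heading 160.8 j7 1.62 shift in present tool axes cm [-0.01  0.03  0.5 ] turn 0.0
```

play_rows --increments "0 0 0.3 0 -0.3;0 0 0 0 -0.3;0 0 0 0 -0.3"

```text
clock: 56.57
position: [0.6082, -0.3384, -0.0324]
ee_rot: [-0.521, -3.091, -0.003]
force: [0.1, 0.5, -0.6]
width: 0.351
gripper_force: 0.0
```

play_rows --increments "0 0 0.15 0 -0.3;0 0 0 0 -0.3;0 0 0 0 -0.3"

```text
clock: 56.82
position: [0.6082, -0.3384, -0.0341]
ee_rot: [-0.521, -3.091, -0.003]
force: [0.2, 0.3, 0.4]
width: 0.351
gripper_force: 0.0
```

play_rows --increments "0 0 0 0 -1;0 0 0 0 -1;0 0 0 0 -1;0 0 0 0 -1;0 0 0 0 -1"

```text
clock: 57.23
position: [0.6084, -0.3384, -0.0338]
ee_rot: [-0.521, -3.091, -0.003]
force: [-0.3, 0.3, -0.3]
width: 0.077
gripper_force: 40.0
```

play_rows --increments "0 0 0 0 -1;0 0 0 0 -1;0 0 0 0 -1"

```text
clock: 57.48
position: [0.6084, -0.3384, -0.0338]
ee_rot: [-0.521, -3.091, -0.002]
force: [-0.3, 0.5, 0.3]
width: 0.069
gripper_force: 40.0
```

play_rows --increments "0 0 -1 0 -1;0 0 -4 0 -1;0 0 -4 0 -1;0 0 -4 0 -1;0 0 -3 0 -1"

```text
clock: 57.9
position: [0.6103, -0.3393, 0.1307]
ee_rot: [-0.522, -3.094, -0.001]
force: [0.2, -0.2, -0.9]
width: 0.067
gripper_force: 40.0
```

play_rows --increments "0 3.75 0 0 -1;0 3.75 0 0 -1;0 3.75 0 0 -1;0 3.75 0 0 -1;0 3.75 0 0 -1"

```text
clock: 58.32
position: [0.6713, -0.1601, 0.1273]
ee_rot: [-0.522, -3.092, -0.003]
force: [0.8, -0.1, -0.4]
width: 0.069
gripper_force: 40.0
```

play_rows --increments "0 3.75 0 0 -1;0 3.75 0 0 -1;0 3.75 0 0 -1;0 0 0 6.8 -1;0 0 0 6.8 -1"

```text
clock: 58.73
position: [0.7084, -0.0506, 0.1268]
ee_rot: [-0.883, -3.007, -0.005]
force: [0.0, -1.5, -1.6]
width: 0.069
gripper_force: 40.0
```

play_rows --increments "0 0 0 6.8 -1;0 0 0 6.8 -1;0 0 0 6.8 -1;0 0 0 6.8 -1;0 0 0 6.8 -1"

```text
clock: 59.15
position: [0.7078, -0.0553, 0.1271]
ee_rot: [-1.732, -2.613, 0.002]
force: [-0.8, -0.1, -0.2]
width: 0.07
gripper_force: 40.0
```

play_rows --increments "0 0 0 6.8 -1;0 0 0 6.8 -1;0 0 0 6.8 -1;0 0 3 6.8 -1;0 0 3 7 -1"

```text
clock: 59.57
position: [0.7095, -0.0553, 0.0686]
ee_rot: [-2.427, -1.991, -0.002]
force: [0.6, 0.3, -2.3]
width: 0.075
gripper_force: 40.0
```

play_rows --increments "0 0 0 0 -1;0 0 0 0 -1;0 0 0 0 -1"

```text
clock: 59.82
position: [0.7082, -0.0554, 0.068]
ee_rot: [-2.415, -2.001, 0.004]
force: [0.3, -0.4, -0.3]
width: 0.071
gripper_force: 40.0
```

Run:
```python
from h import *
s=st(); print(intray(s['position'])); plan([*tray(28,-5),-.027],78.8)
```

```text
t 59.82 pos [ 0.7082 -0.0554  0.068 ] rot [[0.186, 0.983, -0.005], [0.983, -0.186, 0.003], [0.002, -0.006, -1.0]] F [ 0.3 -0.4 -0.3] w 0.071 gf 39.99876022338867 j [-0.15  0.69  0.26  1.48 -0.2   1.01 -0.03]
[32.22465223 -7.24392549]
heading 79.3 j7 -0.03 shift in present tool axes cm [ 0.21 -0.37  9.5 ] turn 0.5
```

play_rows --increments "0.2 -0.35 3 0 -1;0 0 3 0 -1;0 0 2 0 -1;0 0 1 0 -1;0 0 0 0 -1"

```text
clock: 60.23
position: [0.7033, -0.0525, -0.0243]
ee_rot: [-2.416, -1.997, 0.007]
force: [-1.0, 0.0, -0.3]
width: 0.07
gripper_force: 40.0
```

play_rows --increments "0 0 0.4 0 -1;0 0 0 0 -1;0 0 0 0 -1;0 0 0 0 -0.7;0 0 0 0 -0.7"

```text
clock: 60.65
position: [0.7045, -0.0525, -0.0266]
ee_rot: [-2.419, -1.996, 0.003]
force: [-0.2, 0.2, -0.6]
width: 0.137
gripper_force: 0.0
```

play_rows --increments "0 0 0 0 -0.7;0 0 0 0 -0.7;0 0 -2 0 -0.7;0 0 -4 0 -0.7;0 0 -4 0 -0.7"

```text
clock: 61.07
position: [0.7028, -0.0526, 0.0719]
ee_rot: [-2.417, -1.994, 0.01]
force: [0.7, 0.0, 0.4]
width: 0.152
gripper_force: 0.0
```

play_rows --increments "-3 0 -4 0 -0.5;-4 0 0 0 -0.5;-4 0 0 0 -0.5;-4 0 0 0 -0.5;-4 0 0 0 -0.5"

```text
clock: 61.48
position: [0.6691, -0.236, 0.106]
ee_rot: [-2.418, -1.996, 0.005]
force: [0.4, -0.0, 0.7]
width: 0.252
gripper_force: 0.0
```

play_rows --increments "0 0 0 0 -0.5;0 0 0 0 -0.5;0 0 0 0 -0.5"

```text
clock: 61.73
position: [0.6695, -0.2342, 0.1053]
ee_rot: [-2.419, -1.994, 0.004]
force: [0.2, 0.4, 0.4]
width: 0.252
gripper_force: 0.0
```

Run:
```python
from h import *
s=st(); trayview(); pin(('top','scene')); drift(names=('top','scene'))
a=cv2.imread('pics/last_top.png');b=cv2.imread('pics/last_scene.png')
cv2.imwrite('pics/c12.png',np.hstack([cv2.resize(a[100:280,130:330],(400,360)),cv2.resize(b[130:310,130:330],(400,360))]))
```

```text
t 61.73 pos [ 0.6695 -0.2342  0.1053] rot [[0.191, 0.982, -0.007], [0.982, -0.191, 0.003], [0.002, -0.007, -1.0]] F [0.2 0.4 0.4] w 0.252 gf 0.0 j [ 0.1   0.65  0.28  1.45 -0.19  1.08  0.22]
top 0.61 60 tray [-18.  15.] z [0.011 0.029]
top 0.59 44 tray [26. -9.] z [0.003 0.015]
top 0.17 73 tray [ -83. -287.] z [0.062 0.077]
scene 0.52 54 tray [-18. -15.] z [0.019 0.031]
scene 0.69 797 tray [-217.  -45.] z [0.021 0.029]
top 0.53 107 heading -9.5 pitch -0.3 tail [0.4676 0.1291 0.0105] tip [0.557  0.1142 0.0101] z90 0.0128 mid [0.511  0.1219 0.0103]
scene 0.74 105 heading -8.5 pitch -0.8 tail [0.4694 0.1253 0.0104] tip [0.556  0.1124 0.0092] z90 0.013 mid [0.5129 0.1188 0.0098]
```

View pics/c12.png

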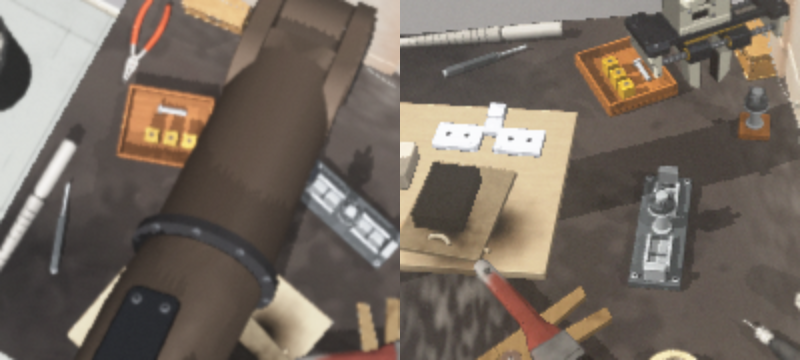

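```bash
python3 -c "
from h import *
print(job.sign_off())"
```

```text
the job is handed in; nothing more can be done
None
```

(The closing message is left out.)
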